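# Hang the cups to drain, slide the lid tray under the rack

## Robot

A 6-joint arm with a two-finger parallel gripper is mounted at the origin on the work surface. World frame = base frame: x ahead of the robot, y to its left, z up, the work surface at z = 0. Lengths are in m, angles in degrees, forces in N, time in s.
With the tool pointing down it reaches from about 0.3 to 0.75 m from the base axis. Payload 8.5 kg.
Tool frame: the origin (TCP) lies midway between the tips of the shut fingers; the grasp point (between the pads) lies 19 mm behind it; y points along the fingers, z is the direction in which the jaws open and shut, and the axes are right-handed (so a half turn about y gives the same grasp; the last joint's range is limited). The gripper opens to 85 mm and grips with 20 to 120 N. Pads are 22 mm wide; open, the fingers measure 114 mm over their backs; the gripper's body (76 mm by 85 mm) begins 54 mm behind the grasp point. The pads swing forward as they close: fully open they stand 13 mm farther back than shut.
Start: joints at [-88.883, 21.807, 74.336, -0, 83.858, -12.336], TCP at [0.128, -0.535, 0.231] pointing down, gripper open.
Joint ranges: [-178.18, 178.18], [-50.72, 133.34], [12.68, 142.11], [-81.47, 261.47], [9.98, 163.14], [-165.26, 165.26]. Speed limits (degrees/s): [136.94, 136.94, 180, 180, 180, 180].

## Interface

Orientations are given as a 3x3 rotation matrix whose columns are the frame's x, y, z axes.
In Python, from rig import status, imaging, job gives the robot as it stands. The module is installed in compiled form; this text tells all that it offers.
- The arm moves only by the tool jog_arm, never from a script. Its argument "rows" is a list of rows, each an object of numbers: "hand": the opening, from 0 (shut) to 1 (fully open); "dx", "dy", "dz": the shift along the tool's x, y, z in cm; "ax", "ay", "az": the turn, a rotation vector about the tool's x, y, z in degrees. In form: [{"hand": .., "dx": .., "dy": .., "dz": .., "ax": .., "ay": .., "az": ..}, ...]. A call has exactly 5 rows; each row shifts and turns the commanded pose from where the row before left it, along the tool's axes as they then stand; what a row does not reach is not made up. A row lasts 1/12 s, in which the tool goes at most 41.7 mm and 7.16 degrees, less where a joint would pass 70% of its speed; a pose out of reach is approached as far as the arm can. A call is refused whole if a number of a shift passes 4.17 or a number of a turn 7.16, either way. A call with a gripper value outside its range is refused whole. The fingers move at their own pace and stop on an object; "newtons" is the grip in N (left out, the last holds). Time passes only in rows, so rows that do not move let the fingers close, or fill a call up. It gives the time, the measured TCP pose, the force and the opening at its end, in the units of the state.
- status.observe(): the state, without advancing time (a new reading comes with each control period).
- imaging.get_image(name): name is "scene" or "top" or "wrist"; returns the picture (384x512x3 uint8, red, green, blue); there is no depth.
- imaging.camera_model(name): a dict with "K" (3x3 intrinsics, pixels), "distortion" ([k1, k2, p1, p2, k3] as OpenCV has them; the pictures are not rectified), "position" and "rotation" of the camera in the world; the wrist camera has in their place "tool_from_camera" (4x4, takes a point from camera to tool coordinates, whose origin is the TCP and whose axes are the tool frame's). Camera axes: x right, y down, z forward; pixel columns grow to the right and rows downward; lengths in m; the calibration is good to about 2 mm. A picture is of the moment at which its call begins: read the wrist's pose just before it. camera_model takes no time and is no camera call.
- job.close_job(): hands the job in, once; it reports no verdict.
The state is a dict: "time_s": time; "q": joint angles; "qvel": joint speeds; "joint_efforts": joint torques, N m; "position": TCP position; "tool_rot": TCP orientation; "ft_force": force on the tool from outside, world axes, zero at the start; "wrist_torque": the same for the moment, N m; "grip_width": finger opening in m.
Only numpy, scipy, OpenCV 4.12 (cv2) and the standard library are available. Lean on these libraries where they do the work, as an engineer would, in place of code of your own. Each camera call takes 0.05 s, during which the arm holds its last target.

## Task

Take the rinsed steel cups out of the tray and hang every one mouth-down on a draining peg of the rack, closed end resting on the peg's tip; lay the loose lids flat, knob up, in the emptied tray. Then, once all the cups hang and the lids are in, slide the tray by its handle in under the rack's deck from the open end, without striking the underside, until the whole basin is beneath the deck and only the handle stands out. Leave the other things on the table where they are.

Things in the scene. Friction and masses are not known exactly. Their poses are not given: they have to be found in the camera images.
- rack: fixed steel draining rack; origin on the table below its deck. Own axes: z up, y out of its open end (at yaw 0 the robot's left), x across. Four 12 mm legs leave 226 clear in x; a low stop bar (inner face at y = -112.5) closes the far end; the +y end is open.
- deck: the rack's slotted deck plate, same origin and axes as the rack: 250 wide in x, from y = -122.5 to +132.5, underside 46 above the table (the overhang), top 56.
- peg1: fixed round-ended plastic draining peg, 18 diameter, 105 long, standing on the deck and leaning 20 degrees (0.35 rad) from vertical towards the rack's -x, the robot's side (front row, far from the open end). Origin at the very tip; its z axis runs up along the peg and out of the tip.
- peg2: fixed round-ended plastic draining peg, 18 diameter, 105 long, standing on the deck and leaning 20 degrees (0.35 rad) from vertical towards the rack's -x, the robot's side (front row, near the open end). Origin at the very tip; its z axis runs up along the peg and out of the tip.
- peg3: fixed round-ended plastic draining peg, 18 diameter, 105 long, standing on the deck and leaning 20 degrees (0.35 rad) from vertical towards the rack's -x, the robot's side (back row, far from the open end). Origin at the very tip; its z axis runs up along the peg and out of the tip.
- peg4: fixed round-ended plastic draining peg, 18 diameter, 105 long, standing on the deck and leaning 20 degrees (0.35 rad) from vertical towards the rack's -x, the robot's side (back row, near the open end). Origin at the very tip; its z axis runs up along the peg and out of the tip.
- cup1_mid (a point): plain straight-sided steel cup, 52 outer diameter, 80 tall, wall 3, closed end 4 thick, 0.11 kg; stands mouth-down in the tray at the start. Centre of the cup, half-way up; z axis from the mouth to the closed end. May be absent.
- cup1_in (a point): centre of the same cup's inner end face, 36 above its centre along its z axis, 4 below the outer end face. Rests on a peg's tip when the cup is hung.
- cup2_mid (a point): plain straight-sided steel cup, 52 outer diameter, 80 tall, wall 3, closed end 4 thick, 0.11 kg; stands mouth-down in the tray at the start. Centre of the cup, half-way up; z axis from the mouth to the closed end. May be absent.
- cup2_in (a point): centre of the same cup's inner end face, 36 above its centre along its z axis, 4 below the outer end face. Rests on a peg's tip when the cup is hung.
- cup3_mid (a point): plain straight-sided steel cup, 52 outer diameter, 80 tall, wall 3, closed end 4 thick, 0.11 kg; stands mouth-down in the tray at the start. Centre of the cup, half-way up; z axis from the mouth to the closed end. May be absent.
- cup3_in (a point): centre of the same cup's inner end face, 36 above its centre along its z axis, 4 below the outer end face. Rests on a peg's tip when the cup is hung.
- cup4_mid (a point): plain straight-sided steel cup, 52 outer diameter, 80 tall, wall 3, closed end 4 thick, 0.11 kg; stands mouth-down in the tray at the start. Centre of the cup, half-way up; z axis from the mouth to the closed end. May be absent.
- cup4_in (a point): centre of the same cup's inner end face, 36 above its centre along its z axis, 4 below the outer end face. Rests on a peg's tip when the cup is hung.
- lid1_mid (a point): low steel lid lying on the table: disc 58 diameter, 7 thick, with a black knob 15 diameter on top, its top 23 above the lid's underside; centre of the lid, 11.5 above its underside, z axis up through the knob. 0.06 kg. May be absent.
- lid2_mid (a point): low steel lid lying on the table: disc 58 diameter, 7 thick, with a black knob 15 diameter on top, its top 23 above the lid's underside; centre of the lid, 11.5 above its underside, z axis up through the knob. 0.06 kg. May be absent.
- tray_floor (a point): shallow loose aluminium tray, 0.4 kg: basin 200 (x) by 210 (y), 26 high, walls 4; centre of its inner floor, 4 above its underside. Own axes: z up, y towards its handle. The basin ends 105 from this point in y, 100 in x. With the basin centred under the deck this point lies at x = 0, about y = 0 of the rack, axes parallel.
- tray_grip (a point): the tray's handle grip: an upright black plastic bar 14 wide (tray x), 50 long (tray y), from 10 to 42 above the table; its centre, 180 along +y from the tray's centre and 26 above the table. A flat strip 24 wide and 11 to 16 above the table joins it to the basin.
- sprayer: white spray bottle, 75 diameter, about 190 tall, bystander; origin at its underside.
- tub: lidded tub, 84 diameter, 75 tall, bystander; origin at its underside.
- brush: cleaning brush lying flat, bystander; origin at its underside.
- bowl: steel bowl, 120 diameter, 50 tall, bystander; origin at its underside.
- spatula: spatula lying flat, bystander; origin at its underside.
- sauce: amber bottle, 56 diameter, 150 tall, bystander; origin at its underside.
Not all that is in view belongs to the job. What is shaped like the part that bears cup3_mid but orange or yellow is not meant.

How it is judged:
By the outcome, as a careful person would: the job done as asked, in the order asked, and still so for the second after the job is handed in, with the robot touching nothing.
Of cup1, cup2, cup3, cup4 only 3 to 4 are there at a start; the rules pass over those that are not, and their reading is None.
Of lid1, lid2 only 1 to 2 are there at a start; the rules pass over those that are not, and their reading is None.
At some moment in a run one of tray, lid1, lid2 may be knocked a few centimetres aside while the robot is not near it.
It also fails if it takes over 210 s, if anything falls off the work surface, if the arm or the gripper's body presses on something with over 40 N, if the wrist force passes 120 N, or if a joint passes its speed limit or range.

## Working session

There is one attempt and no reset: what is moved stays moved. The work goes in short steps, Python scripts to look and compute and a tool call to move; the robot and the scene stay as the last step left them, time stands still between calls to the robot, and variables do not carry over. Pictures are saved under pics/ and viewed, and the job is handed in when it is done.

Besides the shell and the picture viewer there is one more tool, called after "Emit:" by a JSON object that holds its "name" and its "arguments". jog_arm: Moves the arm, as the interface text tells. Its arguments: {"type":"object","properties":{"rows":{"type":"array"},"newtons":{"type":"number"}},"required":["rows"]}

```bash
mkdir -p pics; cat > h.py <<'E'
import numpy as np, cv2
from rig import status, imaging, job
np.set_printoptions(precision=4,suppress=True)
def save(name,fn):
    st=status.observe(); im=imaging.get_image(name); cv2.imwrite('pics/'+fn+'.png',cv2.cvtColor(im,cv2.COLOR_RGB2BGR))
    np.savez('pics/'+fn+'.npz',im=im,p=st['position'],R=st['tool_rot'])
    return im,st
def campose(name,st=None):
    m=imaging.camera_model(name)
    K=np.array(m['K']);D=np.array(m['distortion'],float)
    if name=='wrist':
        T=np.array(m['tool_from_camera']);R=np.array(st['tool_rot']);p=np.array(st['position'])
        return K,D,p+R@T[:3,3],R@T[:3,:3]
    return K,D,np.array(m['position']),np.array(m['rotation'])
def ray(name,uv,st=None):
    K,D,p,R=campose(name,st)
    u=cv2.undistortPoints(np.array(uv,float).reshape(-1,1,2),K,D).reshape(-1,2)
    d=np.c_[u,np.ones(len(u))]@R.T
    return p,d
def onplane(name,uv,z,st=None):
    p,d=ray(name,uv,st); t=(z-p[2])/d[:,2]
    return p+d*t[:,None]
def proj(name,X,st=None):
    K,D,p,R=campose(name,st)
    Xc=(np.array(X,float).reshape(-1,3)-p)@R
    r=cv2.projectPoints(Xc,np.zeros(3),np.zeros(3),K,D)[0].reshape(-1,2)
    return r
E
python3 - <<'E'
from h import *
for n in ['scene','top','wrist']:
    save(n,n+'0'); print(n,imaging.camera_model(n))
s=status.observe(); print(s)
E
```

```text
scene {'K': array([[355.5342,   0.    , 260.8016],
       [  0.    , 355.5342, 197.1468],
       [  0.    ,   0.    ,   1.    ]]), 'distortion': array([-0.0906,  0.    ,  0.    ,  0.    ,  0.    ]), 'position': array([ 1.0988, -0.1326,  1.009 ]), 'rotation': array([[ 0.2967,  0.8044, -0.5147],
       [ 0.9549, -0.2444,  0.1686],
       [ 0.0098, -0.5415, -0.8406]])}
top {'K': array([[367.3623,   0.    , 252.2339],
       [  0.    , 367.3623, 185.8397],
       [  0.    ,   0.    ,   1.    ]]), 'distortion': array([-0.102,  0.   ,  0.   ,  0.   ,  0.   ]), 'position': array([0.4117, 0.0418, 1.4657]), 'rotation': array([[-0.0006, -0.997 ,  0.0777],
       [-1.    ,  0.0007,  0.0013],
       [-0.0013, -0.0777, -0.997 ]])}
wrist {'K': array([[265.1936,   0.    , 252.3975],
       [  0.    , 265.1936, 195.4436],
       [  0.    ,   0.    ,   1.    ]]), 'distortion': array([-0.023,  0.   ,  0.   ,  0.   ,  0.   ]), 'tool_from_camera': array([[ 0.0008,  0.9633,  0.2683, -0.0676],
       [-0.0013, -0.2683,  0.9633, -0.1422],
       [ 1.    , -0.0011,  0.0011, -0.0002],
       [ 0.    ,  0.    ,  0.    ,  1.    ]])}
{'time_s': 0.15, 'q': array([-88.882 ,  21.8325,  74.3715,  -0.0012,  83.8598, -12.3355]), 'qvel': array([-0.0206, -0.0387, -0.1224,  0.055 ,  0.0515, -0.0073]), 'joint_efforts': array([  0.0023, -44.8625, -23.1344,  -0.0002,   0.0038,  -0.    ]), 'position': array([ 0.128 , -0.5347,  0.2309]), 'tool_rot': array([[-0.9726, -0.    ,  0.2327],
       [-0.2327,  0.0011, -0.9726],
       [-0.0002, -1.    , -0.0011]]), 'ft_force': array([ 0.1172, -0.3718, -0.1749]), 'wrist_torque': array([-0.0028,  0.0387,  0.    ]), 'grip_width': 0.08537287046726529}
```

View pics/scene0.png

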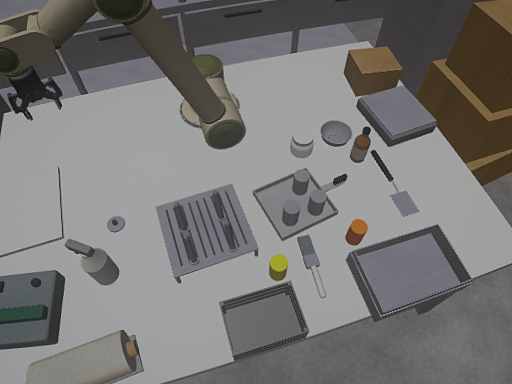

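View pics/top0.png

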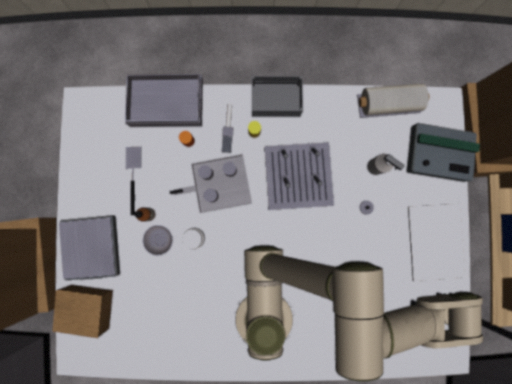

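View pics/wrist0.png

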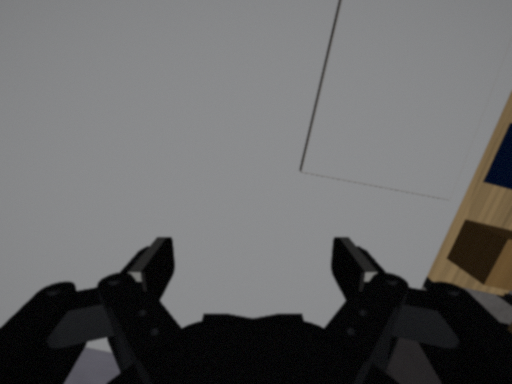

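```bash
python3 - <<'E'
from h import *
im=cv2.imread('pics/top0.png'); c=cv2.resize(im[80:260,100:400],None,fx=2.66,fy=2.66,interpolation=cv2.INTER_CUBIC); cv2.imwrite('pics/top0c.png',c)
im=cv2.imread('pics/scene0.png'); c=cv2.resize(im[120:300,90:370],None,fx=2.8,fy=2.8,interpolation=cv2.INTER_CUBIC); cv2.imwrite('pics/scene0c.png',c)
for n,uv,z in [('deckc',(299,176),.056),('tray',(221,183),.01),('handle',(176,191),.04),('lid',(367,207),.02),('cupA',(205,171),.084),('cupB',(230,169),.084),('cupC',(210,196),.084),('spr',(383,163),.0),('tub',(193,239),.07),('bowl',(157,239),.05),('sauce',(146,214),.1),('brush',(228,138),.01)]:
    print(n,onplane('top',uv,z))
E
```

```text
deckc [[ 0.5595 -0.1371  0.056 ]]
tray [[0.5365 0.168  0.01  ]]
handle [[0.5028 0.3415 0.04  ]]
lid [[ 0.4398 -0.4119  0.02  ]]
cupA [[0.5759 0.2226 0.084 ]]
cupB [[0.5834 0.1278 0.084 ]]
cupC [[0.481  0.2028 0.084 ]]
spr [[ 0.6189 -0.4893  0.    ]]
tub [[0.3187 0.268  0.07  ]]
bowl [[0.3165 0.4112 0.05  ]]
sauce [[0.4127 0.4412 0.1   ]]
brush [[0.7183 0.1411 0.01  ]]
```

View pics/top0c.png

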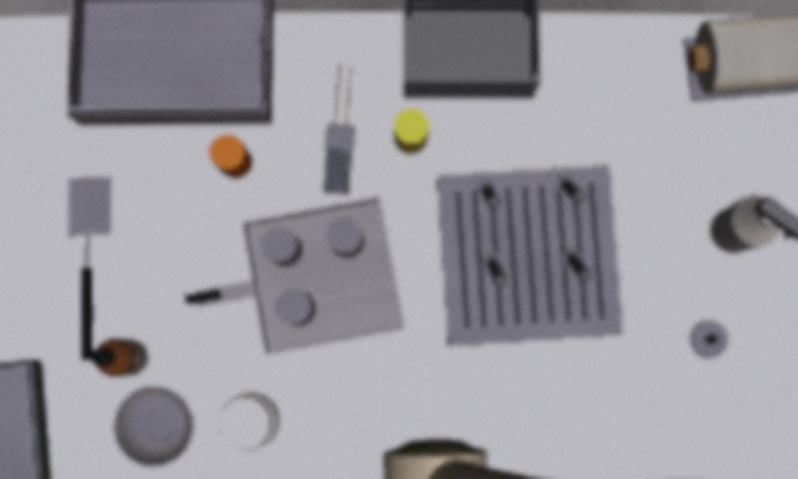

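View pics/scene0c.png

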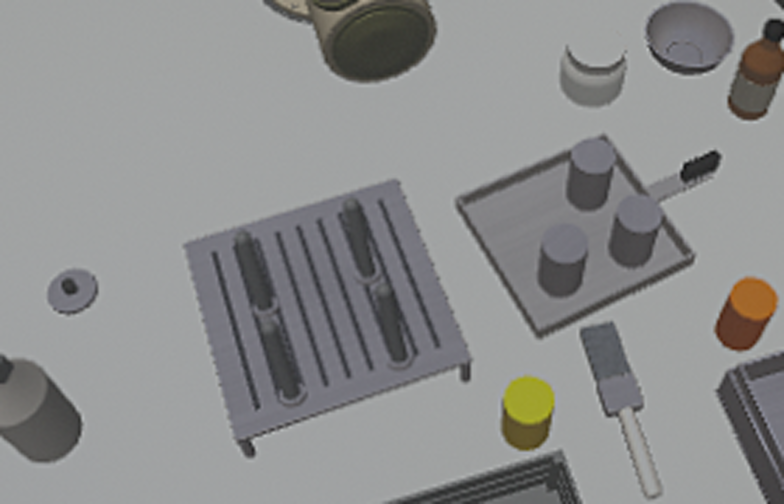

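```bash
python3 - <<'E'
from h import *
c=np.array([(436,178),(608,166),(620,332),(448,345)])/2.66+[100,80]
P=onplane('top',c,.056); print('deck',P, P.mean(0))
for i in range(4): 
    d=P[(i+1)%4]-P[i]; print(np.linalg.norm(d), np.degrees(np.arctan2(d[1],d[0])))
c=np.array([(245,222),(379,199),(402,326),(267,352)])/2.66+[100,80]
P=onplane('top',c,.026); print('tray',P, P.mean(0))
for i in range(4): 
    d=P[(i+1)%4]-P[i]; print(np.linalg.norm(d), np.degrees(np.arctan2(d[1],d[0])))
E
```

```text
deck [[ 0.6732 -0.0019  0.056 ]
 [ 0.6915 -0.2547  0.056 ]
 [ 0.448  -0.2678  0.056 ]
 [ 0.4298 -0.0184  0.056 ]] [ 0.5606 -0.1357  0.056 ]
0.25354626654263696 -85.85256801484005
0.24387869562795672 -176.92108432022064
0.25012610633409144 94.17756836590888
0.24397045479852889 3.882601718757958
tray [[0.613  0.2819 0.026 ]
 [0.6471 0.0822 0.026 ]
 [0.4582 0.048  0.026 ]
 [0.4199 0.247  0.026 ]] [0.5345 0.1648 0.026 ]
0.20258148287499284 -80.29418982855033
0.19202954411287115 -169.74590080484472
0.20261155953352059 100.90429862890214
0.1962673205262488 10.246419693063554
```

Emit:
{"name": "jog_arm", "arguments": {"rows": [{"hand":0.8,"dy":-2,"dz":-4.0,"ax":0},{"dz":-4,"dy":-2,"dx":-1,"ay":-5},{"dz":-4,"dy":-1,"dx":-1,"ay":-5},{"dz":-4,"dx":-1},{"dz":-4,"dx":-1}]}}

```text
invalid input at $.rows[0]: expected keys hand, dx, dy, dz, ax, ay, az
```

Emit:
{"name": "jog_arm", "arguments": {"rows": [{"hand":0.8,"dx":0,"dy":-2,"dz":-3.5,"ax":0,"ay":4.7,"az":0},{"hand":0.8,"dx":-1,"dy":-2,"dz":-3.5,"ax":0,"ay":4.7,"az":0},{"hand":0.8,"dx":-2,"dy":-2,"dz":-3.5,"ax":0,"ay":0,"az":0},{"hand":0.8,"dx":-2,"dy":0,"dz":-3.5,"ax":0,"ay":0,"az":0},{"hand":0.8,"dx":-2,"dy":0,"dz":-3.5,"ax":0,"ay":0,"az":0}]}}

```text
time_s: 0.57
position: [0.1757, -0.357, 0.2904]
tool_rot: [[-0.998, 0.0, 0.069], [-0.069, -0.002, -0.998], [-0.0, -1.0, 0.002]]
ft_force: [1.0, 0.7, 0.3]
grip_width: 0.068
```

```bash
python3 -c "
from h import *
s=status.observe();print(s['time_s'],s['position'],s['tool_rot'],s['q'])"
```

```text
0.5667 [ 0.1757 -0.357   0.2904] [[-0.9976  0.0004  0.0695]
 [-0.0695 -0.0017 -0.9976]
 [-0.0003 -1.      0.0017]] [-80.972    3.6038  88.896    0.0083  87.4002   5.0452]
```

Emit:
{"name": "jog_arm", "arguments": {"rows": [{"hand":0.8,"dx":-3.4,"dy":-0.4,"dz":-2,"ax":0,"ay":0,"az":0},{"hand":0.8,"dx":-3.4,"dy":-0.4,"dz":-2,"ax":0,"ay":0,"az":0},{"hand":0.8,"dx":-3.4,"dy":-0.4,"dz":-2,"ax":0,"ay":0,"az":0},{"hand":0.8,"dx":-3.4,"dy":-0.4,"dz":-2,"ax":0,"ay":0,"az":0},{"hand":0.8,"dx":-3.4,"dy":-0.4,"dz":-2,"ax":0,"ay":0,"az":0}]}}

```text
time_s: 0.98
position: [0.3392, -0.2451, 0.3101]
tool_rot: [[-0.998, 0.0, 0.07], [-0.07, -0.0, -0.998], [-0.0, -1.0, 0.0]]
ft_force: [-0.4, -1.4, 0.5]
grip_width: 0.0682
```

Emit:
{"name": "jog_arm", "arguments": {"rows": [{"hand":0.8,"dx":-3.4,"dy":-0.4,"dz":-2,"ax":0,"ay":0,"az":0},{"hand":0.8,"dx":-3.4,"dy":-0.4,"dz":-2,"ax":0,"ay":0,"az":0},{"hand":0.8,"dx":-3.4,"dy":-0.4,"dz":-2,"ax":0,"ay":0,"az":0},{"hand":0.8,"dx":-3.4,"dy":-0.4,"dz":-2,"ax":0,"ay":0,"az":0},{"hand":0.8,"dx":0,"dy":0,"dz":0,"ax":0,"ay":0,"az":0}]}}

```text
time_s: 1.4
position: [0.4718, -0.1537, 0.3257]
tool_rot: [[-0.997, 0.001, 0.076], [-0.076, 0.001, -0.997], [-0.001, -1.0, -0.001]]
ft_force: [0.0, -1.5, -0.1]
grip_width: 0.0684
```

```bash
python3 -c "
from h import *
im,s=save('wrist','w1');print(s['time_s'],s['position'])
im,s=save('top','top1')
cv2.imwrite('pics/w1b.png',cv2.resize(cv2.imread('pics/w1.png'),(800,600),interpolation=cv2.INTER_CUBIC))
"
```

```text
1.4 [ 0.4718 -0.1537  0.3257]
```

View pics/w1b.png

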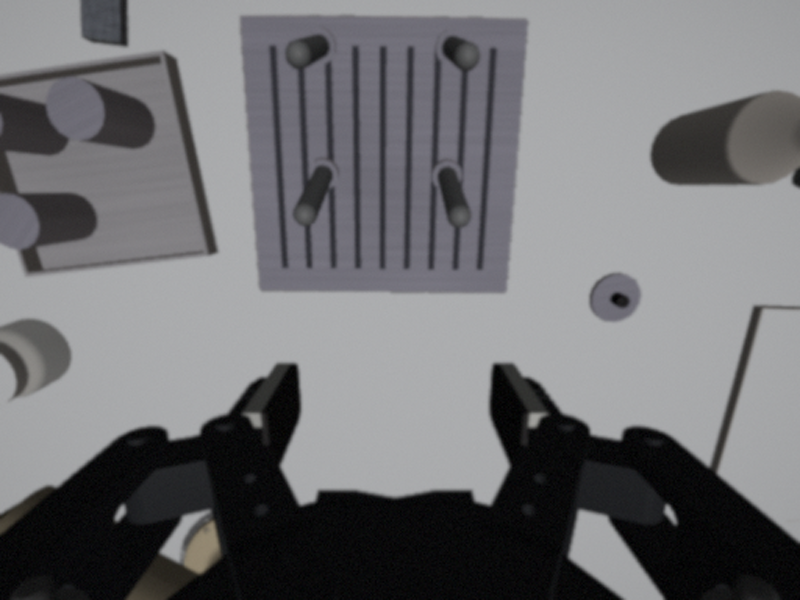

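View pics/top1.png

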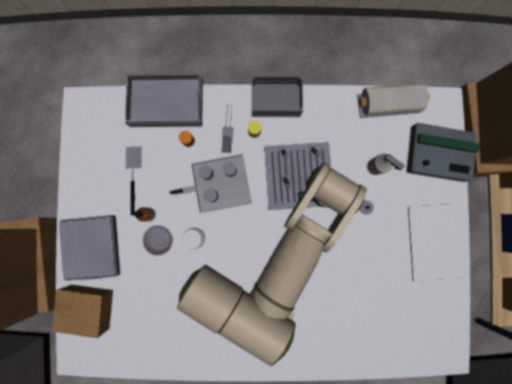

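```bash
python3 -c "
from h import *
s=status.observe();print(s['time_s'],s['position'],s['qvel'])
im,s=save('wrist','w2');print(s['time_s'],s['position'])
b=cv2.cvtColor(im,cv2.COLOR_RGB2BGR)
cv2.imwrite('pics/w2r.png',cv2.resize(b[0:200,145:350],None,fx=2.9,fy=2.9,interpolation=cv2.INTER_CUBIC))
cv2.imwrite('pics/w2t.png',cv2.resize(b[20:185,0:150],None,fx=3.6,fy=3.6,interpolation=cv2.INTER_CUBIC))
"
```

```text
1.5 [ 0.4686 -0.1564  0.3253] [-3.059  -1.3302  1.5103 -0.2945 -0.1029 -0.5135]
1.5 [ 0.4686 -0.1564  0.3253]
```

View pics/w2r.png

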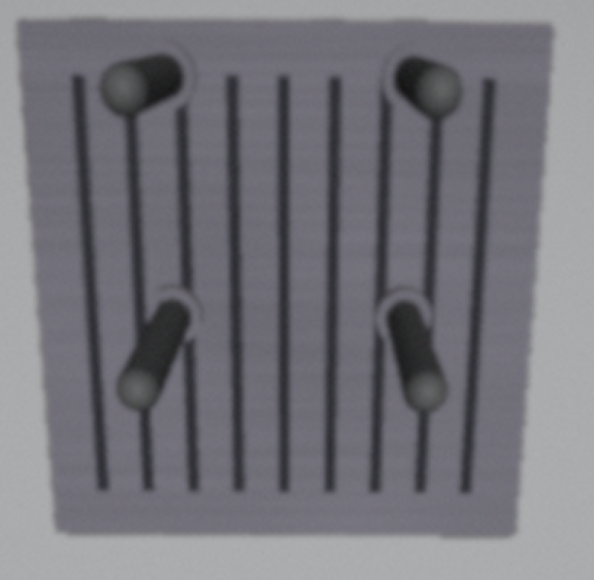

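View pics/w2t.png

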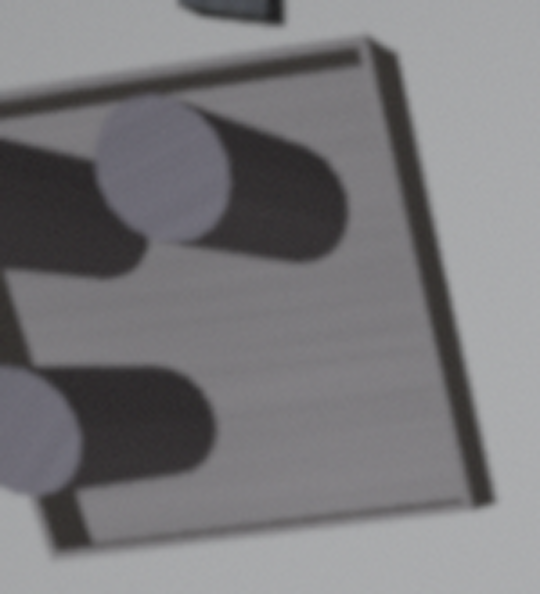

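```bash
cat > rk.py <<'E'
from h import *
d=np.load('pics/w2.npz'); st=dict(position=d['p'],tool_rot=d['R'])
f=lambda L: np.array(L)/2.9+[145,0]
P=onplane('wrist',f([(18,18),(553,25),(516,535),(56,531)]),.056,st)
print(P,P.mean(0))
for i in range(4): 
    e=P[(i+1)%4]-P[i]; print(np.linalg.norm(e), np.degrees(np.arctan2(e[1],e[0])))
T=onplane('wrist',f([(125,90),(439,91),(139,390),(426,391)]),.1462,st)
B=onplane('wrist',f([(162,81),(412,79),(176,316),(404,314)]),.057,st)
print('T',T);print('B',B);e=T-B;print(e,np.hypot(e[:,0],e[:,1]),'expect',.096*np.sin(.35),np.degrees(np.arctan2(e[:,1],e[:,0])))
# same points in top image
print(proj('top',T))
E
python3 rk.py
python3 -c "
import cv2
b=cv2.imread('pics/top1.png');cv2.imwrite('pics/top1c.png',cv2.resize(b[130:220,255:345],None,fx=6.5,fy=6.5,interpolation=cv2.INTER_CUBIC))"
```

```text
[[ 0.6781 -0.0033  0.056 ]
 [ 0.6933 -0.254   0.056 ]
 [ 0.4477 -0.271   0.056 ]
 [ 0.4317 -0.0185  0.056 ]] [ 0.5627 -0.1367  0.056 ]
0.2511630786131698 -86.5384189677356
0.24612115006299837 -176.0513250994535
0.2529607018031978 93.63941994649143
0.2468975904773667 3.5302583201051685
T [[ 0.6257 -0.0754  0.1462]
 [ 0.6338 -0.1922  0.1462]
 [ 0.5163 -0.0824  0.1462]
 [ 0.5243 -0.1994  0.1462]]
B [[ 0.6556 -0.0718  0.057 ]
 [ 0.665  -0.1902  0.057 ]
 [ 0.549  -0.0816  0.057 ]
 [ 0.5584 -0.1973  0.057 ]]
[[-0.0299 -0.0036  0.0892]
 [-0.0312 -0.002   0.0892]
 [-0.0328 -0.0009  0.0892]
 [-0.0341 -0.0021  0.0892]] [0.0301 0.0313 0.0328 0.0341] expect 0.03291818951572333 [-173.1859 -176.2897 -178.4952 -176.4983]
[[284.9466 155.2841]
 [316.9323 153.1366]
 [287.1558 185.3247]
 [319.3897 183.081 ]]
```

View pics/top1c.png

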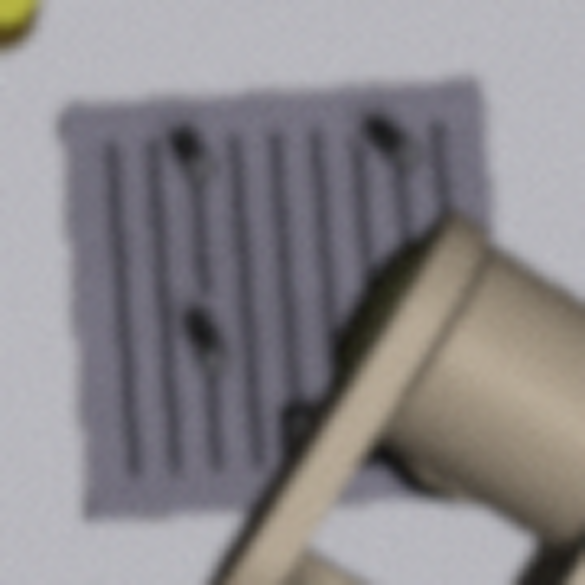

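Emit:
{"name": "jog_arm", "arguments": {"rows": [{"hand":0.8,"dx":-0.3,"dy":0,"dz":-4,"ax":0,"ay":0,"az":0},{"hand":0.8,"dx":-0.3,"dy":0,"dz":-4,"ax":0,"ay":0,"az":0},{"hand":0.8,"dx":-0.3,"dy":0,"dz":-4,"ax":0,"ay":0,"az":0},{"hand":0.8,"dx":-0.3,"dy":0,"dz":-4,"ax":0,"ay":0,"az":0},{"hand":0.8,"dx":-0.3,"dy":0,"dz":-4,"ax":0,"ay":0,"az":0}]}}

```text
time_s: 1.97
position: [0.4678, 0.0437, 0.326]
tool_rot: [[-0.998, 0.0, 0.068], [-0.068, -0.0, -0.998], [-0.0, -1.0, 0.0]]
ft_force: [0.6, -0.2, 0.5]
grip_width: 0.0681
```

Emit:
{"name": "jog_arm", "arguments": {"rows": [{"hand":0.8,"dx":-0.3,"dy":0,"dz":-4,"ax":0,"ay":0,"az":0},{"hand":0.8,"dx":-0.3,"dy":0,"dz":-4,"ax":0,"ay":0,"az":0},{"hand":0.8,"dx":-0.3,"dy":0,"dz":-4,"ax":0,"ay":0,"az":0},{"hand":0.8,"dx":0,"dy":0,"dz":0,"ax":0,"ay":0,"az":0},{"hand":0.8,"dx":0,"dy":0,"dz":0,"ax":0,"ay":0,"az":0}]}}

```text
time_s: 2.38
position: [0.4688, 0.1639, 0.3257]
tool_rot: [[-0.997, -0.0, 0.072], [-0.072, -0.0, -0.997], [0.0, -1.0, 0.0]]
ft_force: [0.8, -0.4, 0.0]
grip_width: 0.0683
```

```bash
python3 -c "
from h import *
im,s=save('wrist','w3');print(s['time_s'],s['position'],s['qvel'],s['tool_rot'])
cv2.imwrite('pics/w3b.png',cv2.resize(cv2.imread('pics/w3.png'),(800,600),interpolation=cv2.INTER_CUBIC))
"
```

```text
2.3833 [0.4688 0.1639 0.3257] [-3.3395 -0.287   0.476  -0.4518  0.0047 -0.7995] [[-0.9974 -0.0003  0.0722]
 [-0.0722 -0.0003 -0.9974]
 [ 0.0004 -1.      0.0003]]
```

View pics/w3b.png

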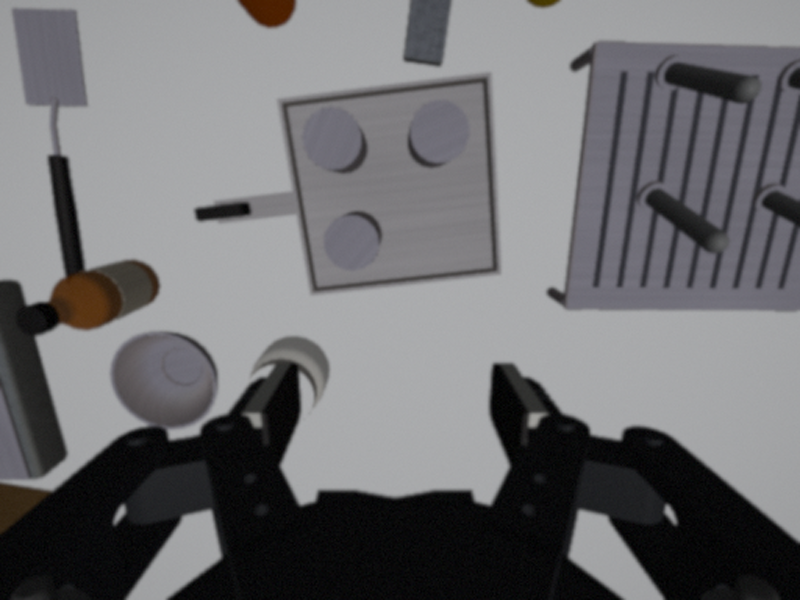

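```bash
python3 - <<'E'
from h import *
d=np.load('pics/w3.npz'); st=dict(position=d['p'],tool_rot=d['R'])
f=lambda L: np.array(L)*.64
print('cups ABC',onplane('wrist',f([(334,139),(440,132),(353,241)]),.084,st))
e=onplane('wrist',f([(304,139),(365,139),(409,132),(470,132)]),.084,st);print(e[1]-e[0],e[3]-e[2])
P=onplane('wrist',f([(279,100),(489,74),(498,272),(312,293)]),.026,st)
print('tray',P,P.mean(0))
for i in range(4): 
    e=P[(i+1)%4]-P[i]; print(np.linalg.norm(e), np.degrees(np.arctan2(e[1],e[0])))
print('handle',onplane('wrist',f([(197,213),(249,209)]),.042,st))
E
```

```text
cups ABC [[0.5755 0.2237 0.084 ]
 [0.5877 0.1325 0.084 ]
 [0.4884 0.2032 0.084 ]]
[ 0.0037 -0.0529  0.    ] [ 0.0039 -0.0527  0.    ]
tray [[0.6136 0.287  0.026 ]
 [0.6513 0.0849 0.026 ]
 [0.459  0.05   0.026 ]
 [0.4211 0.2507 0.026 ]] [0.5363 0.1682 0.026 ]
0.20561656657613853 -79.44722536989985
0.19547600976959642 -169.71438659346458
0.20429013403903473 100.67071840683478
0.19589485758815953 10.674270330437908
handle [[0.5004 0.3656 0.042 ]
 [0.5079 0.3128 0.042 ]]
```

Emit:
{"name": "jog_arm", "arguments": {"rows": [{"hand":0.8,"dx":-3,"dy":2,"dz":1,"ax":0,"ay":0,"az":0},{"hand":0.8,"dx":-3,"dy":2,"dz":1,"ax":0,"ay":0,"az":0},{"hand":0.8,"dx":-3,"dy":2,"dz":1,"ax":0,"ay":0,"az":0},{"hand":0.8,"dx":-2.7,"dy":3,"dz":1,"ax":0,"ay":0,"az":0},{"hand":0.8,"dx":0,"dy":4,"dz":0,"ax":0,"ay":0,"az":0}]}}

```text
time_s: 2.85
position: [0.5936, 0.1273, 0.1955]
tool_rot: [[-0.998, 0.006, 0.065], [-0.065, -0.001, -0.998], [-0.006, -1.0, 0.001]]
ft_force: [1.4, -0.3, -0.1]
grip_width: 0.0683
```

Emit:
{"name": "jog_arm", "arguments": {"rows": [{"hand":0.8,"dx":0,"dy":4,"dz":0,"ax":0,"ay":0,"az":0},{"hand":0.8,"dx":0,"dy":2.5,"dz":0,"ax":0,"ay":0,"az":0},{"hand":0.8,"dx":0,"dy":0,"dz":0,"ax":0,"ay":0,"az":0},{"hand":0.8,"dx":0,"dy":0,"dz":0,"ax":0,"ay":0,"az":0},{"hand":0.8,"dx":0,"dy":0,"dz":0,"ax":0,"ay":0,"az":0}]}}

```text
time_s: 3.27
position: [0.59, 0.1307, 0.1332]
tool_rot: [[-0.998, 0.004, 0.069], [-0.069, -0.0, -0.998], [-0.004, -1.0, 0.0]]
ft_force: [0.3, -0.7, -0.4]
grip_width: 0.0682
```

```bash
cat > go.py <<'E'
# usage: go.py x y z [step]: shift to TCP target in tool axes (cm), current orientation
import sys
from h import *
s=status.observe();R=np.array(s['tool_rot']);t=np.array([float(a) for a in sys.argv[1:4]])
print(s['time_s'],'pos',s['position'],'v',np.abs(s['qvel']).max(),'shift cm',100*R.T@(t-s['position']),'w',s['grip_width'],'f',s['ft_force'])
print(R)
E
python3 go.py 0.5877 0.1325 0.046; python3 -c "
from h import *
im,s=save('wrist','w4')"
```

```text
3.2667 pos [0.59   0.1307 0.1332] v 0.9047394986602343 shift cm [ 0.2501  8.7175 -0.199 ] w 0.06822786179408179 f [ 0.2936 -0.7194 -0.4365]
[[-0.9976  0.0036  0.0689]
 [-0.0689 -0.     -0.9976]
 [-0.0036 -1.      0.0003]]
```

View pics/w4.png

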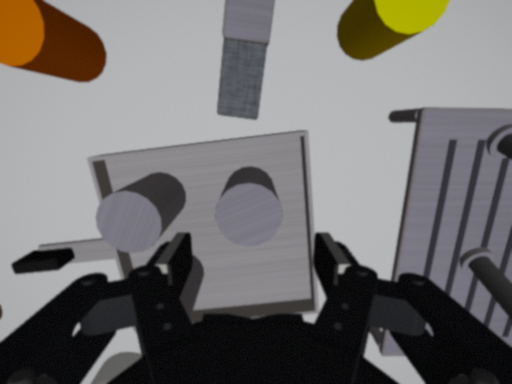

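```bash
python3 - <<'E'
from h import *
d=np.load('pics/w4.npz'); st=dict(position=d['p'],tool_rot=d['R'])
print(onplane('wrist',[(249.5,208),(249.5,213),(130,221)],.084,st))
E
```

```text
[[0.5945 0.1331 0.084 ]
 [0.5905 0.1329 0.084 ]
 [0.5776 0.2246 0.084 ]]
```

Emit:
{"name": "jog_arm", "arguments": {"rows": [{"hand":0.8,"dx":0.1,"dy":3.5,"dz":-0.2,"ax":0,"ay":0,"az":0.3},{"hand":0.8,"dx":0.1,"dy":3.2,"dz":0,"ax":0,"ay":0,"az":0},{"hand":0.8,"dx":0,"dy":2,"dz":0,"ax":0,"ay":0,"az":0},{"hand":0.8,"dx":0,"dy":0,"dz":0,"ax":0,"ay":0,"az":0},{"hand":0.8,"dx":0,"dy":0,"dz":0,"ax":0,"ay":0,"az":0}], "newtons": 40}}

```text
time_s: 3.73
position: [0.5878, 0.1337, 0.0453]
tool_rot: [[-0.997, 0.007, 0.07], [-0.07, 0.0, -0.998], [-0.007, -1.0, 0.0]]
ft_force: [0.3, 0.4, 1.7]
grip_width: 0.0683
```

Emit:
{"name": "jog_arm", "arguments": {"rows": [{"hand":0.4,"dx":0,"dy":0,"dz":0,"ax":0,"ay":0,"az":0},{"hand":0.4,"dx":0,"dy":0,"dz":0,"ax":0,"ay":0,"az":0},{"hand":0.4,"dx":0,"dy":0,"dz":0,"ax":0,"ay":0,"az":0},{"hand":0.4,"dx":0,"dy":0,"dz":0,"ax":0,"ay":0,"az":0},{"hand":0.4,"dx":0,"dy":0,"dz":0,"ax":0,"ay":0,"az":0}], "newtons": 40}}

```text
time_s: 4.15
position: [0.5885, 0.1338, 0.0467]
tool_rot: [[-0.997, 0.01, 0.071], [-0.071, 0.0, -0.997], [-0.01, -1.0, 0.0]]
ft_force: [-1.3, -1.1, 6.7]
grip_width: 0.0511
```

```bash
python3 go.py 0.5877 0.1325 0.046; python3 -c "
from h import *
im,s=save('wrist','w5')"
```

```text
4.15 pos [0.5885 0.1338 0.0467] v 0.061136161275427925 shift cm [0.0885 0.0653 0.1233] w 0.05110236866626413 f [-1.2588 -1.0991  6.7054]
[[-0.9974  0.0104  0.0708]
 [-0.0708  0.0003 -0.9975]
 [-0.0104 -0.9999  0.0004]]
```

View pics/w5.png

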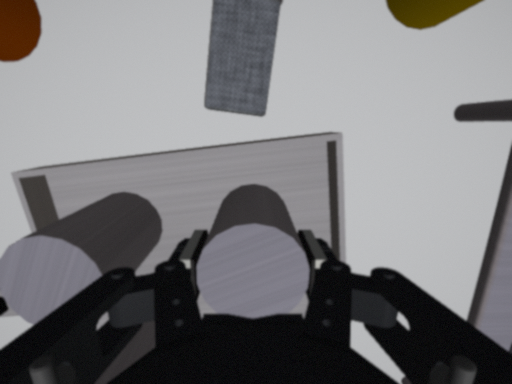

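Emit:
{"name": "jog_arm", "arguments": {"rows": [{"hand":0.4,"dx":0,"dy":-3,"dz":0,"ax":0,"ay":0,"az":0},{"hand":0.4,"dx":0,"dy":-4,"dz":0,"ax":0,"ay":0,"az":0},{"hand":0.4,"dx":0,"dy":-4,"dz":0,"ax":0,"ay":0,"az":0},{"hand":0.4,"dx":0,"dy":-4,"dz":1.5,"ax":0,"ay":0,"az":0},{"hand":0.4,"dx":0,"dy":-3.5,"dz":3,"ax":0,"ay":0,"az":0}]}}

```text
time_s: 4.62
position: [0.5889, 0.0937, 0.2295]
tool_rot: [[-0.997, 0.011, 0.074], [-0.074, 0.001, -0.997], [-0.011, -1.0, -0.0]]
ft_force: [2.0, -0.1, 0.2]
grip_width: 0.0507
```

Emit:
{"name": "jog_arm", "arguments": {"rows": [{"hand":0.4,"dx":0,"dy":0,"dz":4,"ax":0,"ay":0,"az":0},{"hand":0.4,"dx":0,"dy":0,"dz":4,"ax":0,"ay":0,"az":0},{"hand":0.4,"dx":0,"dy":0,"dz":4,"ax":0,"ay":0,"az":6.4},{"hand":0.4,"dx":0,"dy":0,"dz":4,"ax":0,"ay":0,"az":6.5},{"hand":0.4,"dx":0,"dy":0,"dz":0,"ax":0,"ay":0,"az":6.5}]}}

```text
time_s: 5.03
position: [0.6012, -0.0739, 0.2265]
tool_rot: [[-0.936, 0.345, 0.065], [-0.062, 0.018, -0.998], [-0.345, -0.939, 0.005]]
ft_force: [0.7, 0.1, -1.0]
grip_width: 0.0508
```

Emit:
{"name": "jog_arm", "arguments": {"rows": [{"hand":0.4,"dx":0,"dy":0,"dz":0,"ax":0,"ay":0,"az":0},{"hand":0.4,"dx":0,"dy":0,"dz":0,"ax":0,"ay":0,"az":0},{"hand":0.4,"dx":0,"dy":0,"dz":0,"ax":0,"ay":0,"az":0},{"hand":0.4,"dx":0,"dy":0,"dz":0,"ax":0,"ay":0,"az":0},{"hand":0.4,"dx":0,"dy":0,"dz":0,"ax":0,"ay":0,"az":0}]}}

```text
time_s: 5.45
position: [0.6011, -0.0666, 0.2249]
tool_rot: [[-0.939, 0.336, 0.073], [-0.068, 0.024, -0.997], [-0.337, -0.942, 0.0]]
ft_force: [1.0, 0.4, -1.1]
grip_width: 0.0507
```

```bash
python3 go.py 0.5999 -0.0771 0.2174; python3 -c "
from h import *
im,s=save('wrist','w6')"
```

```text
5.45 pos [ 0.6011 -0.0666  0.2249] v 0.7406453549714671 shift cm [0.442  0.6393 1.0426] w 0.050748881593654156 f [ 0.9926  0.3749 -1.1451]
[[-0.939   0.336   0.0726]
 [-0.0685  0.0241 -0.9974]
 [-0.3369 -0.9415  0.0003]]
```

View pics/w6.png

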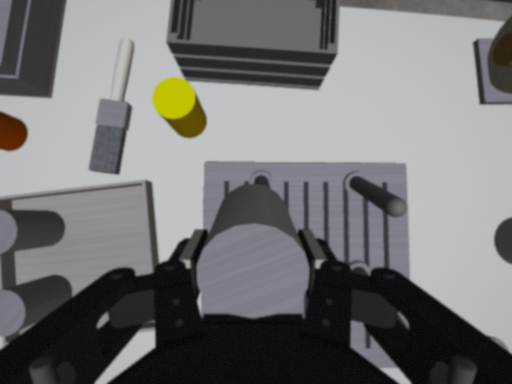

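Emit:
{"name": "jog_arm", "arguments": {"rows": [{"hand":0.4,"dx":0.4,"dy":0.6,"dz":1.0,"ax":0,"ay":0,"az":0},{"hand":0.4,"dx":0,"dy":0,"dz":0,"ax":0,"ay":0,"az":0},{"hand":0.4,"dx":0,"dy":3,"dz":0,"ax":0,"ay":0,"az":0},{"hand":0.4,"dx":0,"dy":3,"dz":0,"ax":0,"ay":0,"az":0},{"hand":0.4,"dx":0,"dy":2,"dz":0,"ax":0,"ay":0,"az":0}]}}

```text
time_s: 5.92
position: [0.626, -0.0757, 0.1395]
tool_rot: [[-0.94, 0.334, 0.07], [-0.066, 0.024, -0.998], [-0.335, -0.942, -0.001]]
ft_force: [-0.1, -0.9, -0.7]
grip_width: 0.0505
```

Emit:
{"name": "jog_arm", "arguments": {"rows": [{"hand":0.4,"dx":0,"dy":1,"dz":0,"ax":0,"ay":0,"az":0},{"hand":0.4,"dx":0,"dy":0,"dz":0,"ax":0,"ay":0,"az":0},{"hand":0.4,"dx":0,"dy":0,"dz":0,"ax":0,"ay":0,"az":0},{"hand":0.4,"dx":0,"dy":0,"dz":0,"ax":0,"ay":0,"az":0},{"hand":0.4,"dx":0,"dy":0,"dz":0,"ax":0,"ay":0,"az":0}]}}

```text
time_s: 6.33
position: [0.6298, -0.0756, 0.1343]
tool_rot: [[-0.938, 0.338, 0.071], [-0.067, 0.023, -0.998], [-0.339, -0.941, 0.001]]
ft_force: [-0.2, 0.3, -0.7]
grip_width: 0.0506
```

```bash
python3 go.py 0.634 -0.0749 0.1234; python3 -c "
from h import *
im,s=save('scene','s1');im=cv2.imread('pics/s1.png'); c=cv2.resize(im[120:300,90:370],None,fx=2.8,fy=2.8,interpolation=cv2.INTER_CUBIC); cv2.imwrite('pics/s1c.png',c)"
```

```text
6.3333 pos [ 0.6298 -0.0756  0.1343] v 0.30512739879619444 shift cm [-0.0243  1.1692 -0.0437] w 0.05063713333003486 f [-0.1953  0.3025 -0.6881]
[[-0.9384  0.3384  0.0706]
 [-0.0667  0.023  -0.9975]
 [-0.3391 -0.9407  0.001 ]]
```

View pics/s1c.png

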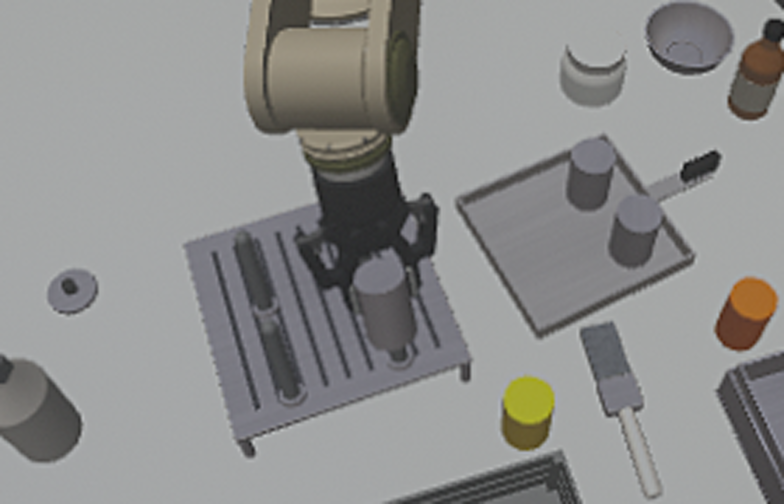

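Emit:
{"name": "jog_arm", "arguments": {"rows": [{"hand":0.4,"dx":0,"dy":0.6,"dz":0,"ax":0,"ay":0,"az":0},{"hand":0.4,"dx":0,"dy":0.3,"dz":0,"ax":0,"ay":0,"az":0},{"hand":0.4,"dx":0,"dy":0.1,"dz":0,"ax":0,"ay":0,"az":0},{"hand":0.4,"dx":0,"dy":0,"dz":0,"ax":0,"ay":0,"az":0},{"hand":0.4,"dx":0,"dy":0,"dz":0,"ax":0,"ay":0,"az":0}]}}

```text
time_s: 6.8
position: [0.6328, -0.0753, 0.1253]
tool_rot: [[-0.938, 0.338, 0.071], [-0.067, 0.023, -0.997], [-0.339, -0.941, 0.001]]
ft_force: [-12.0, 1.1, 15.1]
grip_width: 0.0509
```

Emit:
{"name": "jog_arm", "arguments": {"rows": [{"hand":0.4,"dx":0,"dy":0.1,"dz":0,"ax":0,"ay":0,"az":0},{"hand":0.4,"dx":0,"dy":0,"dz":0,"ax":0,"ay":0,"az":0},{"hand":0.4,"dx":0,"dy":0.1,"dz":0,"ax":0,"ay":0,"az":0},{"hand":0.4,"dx":0,"dy":0,"dz":0,"ax":0,"ay":0,"az":0},{"hand":0.4,"dx":0,"dy":0,"dz":0,"ax":0,"ay":0,"az":0}]}}

```text
time_s: 7.22
position: [0.6331, -0.0754, 0.125]
tool_rot: [[-0.938, 0.339, 0.071], [-0.068, 0.022, -0.997], [-0.339, -0.941, 0.002]]
ft_force: [-22.0, 0.1, 28.5]
grip_width: 0.0509
```

Emit:
{"name": "jog_arm", "arguments": {"rows": [{"hand":0.4,"dx":0,"dy":-0.2,"dz":0,"ax":0,"ay":0,"az":0},{"hand":0.4,"dx":0,"dy":0,"dz":0,"ax":0,"ay":0,"az":0},{"hand":0.75,"dx":0,"dy":0,"dz":0,"ax":0,"ay":0,"az":0},{"hand":0.75,"dx":0,"dy":0,"dz":0,"ax":0,"ay":0,"az":0},{"hand":0.75,"dx":0,"dy":0,"dz":0,"ax":0,"ay":0,"az":0}]}}

```text
time_s: 7.63
position: [0.633, -0.0751, 0.1231]
tool_rot: [[-0.939, 0.336, 0.071], [-0.067, 0.024, -0.998], [-0.337, -0.941, -0.0]]
ft_force: [0.1, -0.0, 0.7]
grip_width: 0.0642
```

Emit:
{"name": "jog_arm", "arguments": {"rows": [{"hand":0.75,"dx":0,"dy":-1,"dz":0,"ax":0,"ay":0,"az":0},{"hand":0.75,"dx":0,"dy":-2,"dz":0,"ax":0,"ay":0,"az":0},{"hand":0.75,"dx":0,"dy":-3,"dz":0,"ax":0,"ay":0,"az":0},{"hand":0.75,"dx":0,"dy":-3,"dz":0,"ax":0,"ay":0,"az":0},{"hand":0.75,"dx":0,"dy":-3,"dz":0,"ax":0,"ay":0,"az":0}]}}

```text
time_s: 8.05
position: [0.5918, -0.0779, 0.2379]
tool_rot: [[-0.939, 0.336, 0.071], [-0.067, 0.024, -0.997], [-0.337, -0.942, -0.0]]
ft_force: [0.1, 0.5, -0.5]
grip_width: 0.0638
```

```bash
python3 go.py 0.5755 0.2237 0.22; python3 -c "
from h import *
im,s=save('wrist','w7')
im,s=save('scene','s2');im=cv2.imread('pics/s2.png'); c=cv2.resize(im[120:300,90:370],None,fx=2.8,fy=2.8,interpolation=cv2.INTER_CUBIC); cv2.imwrite('pics/s2c.png',c)"
```

```text
8.05 pos [ 0.5918 -0.0779  0.2379] v 44.35517942903218 shift cm [  0.1238   1.8565 -30.2026] w 0.06384311108540888 f [ 0.0558  0.4959 -0.4874]
[[-0.9392  0.336   0.0708]
 [-0.0666  0.0239 -0.9975]
 [-0.3368 -0.9416 -0.    ]]
```

View pics/s2c.png

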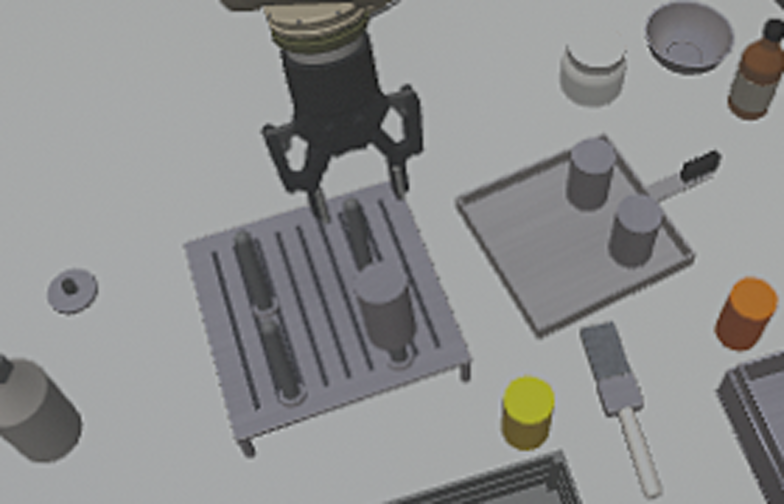

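View pics/w7.png

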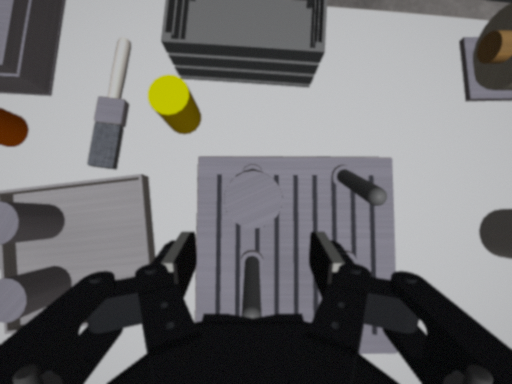

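Emit:
{"name": "jog_arm", "arguments": {"rows": [{"hand":0.8,"dx":0,"dy":0,"dz":-4,"ax":0,"ay":0,"az":0},{"hand":0.8,"dx":0,"dy":0,"dz":-4,"ax":0,"ay":0,"az":0},{"hand":0.8,"dx":0,"dy":0,"dz":-4,"ax":0,"ay":0,"az":0},{"hand":0.8,"dx":0,"dy":0,"dz":-4,"ax":0,"ay":0,"az":0},{"hand":0.8,"dx":0,"dy":0,"dz":-4,"ax":0,"ay":0,"az":0}]}}

```text
time_s: 8.57
position: [0.5778, 0.1232, 0.2362]
tool_rot: [[-0.939, 0.336, 0.07], [-0.066, 0.024, -0.998], [-0.337, -0.942, -0.0]]
ft_force: [0.3, -0.3, 0.4]
grip_width: 0.0685
```

Emit:
{"name": "jog_arm", "arguments": {"rows": [{"hand":0.8,"dx":0,"dy":0,"dz":-4,"ax":0,"ay":0,"az":-6.5},{"hand":0.8,"dx":0,"dy":0,"dz":-4,"ax":0,"ay":0,"az":-6.6},{"hand":0.8,"dx":0,"dy":0,"dz":-2,"ax":0,"ay":0,"az":-6.6},{"hand":0.8,"dx":0,"dy":0,"dz":0,"ax":0,"ay":0,"az":0},{"hand":0.8,"dx":0,"dy":0,"dz":0,"ax":0,"ay":0,"az":0}]}}

```text
time_s: 8.98
position: [0.5718, 0.2222, 0.2349]
tool_rot: [[-0.997, -0.001, 0.073], [-0.073, -0.0, -0.997], [0.001, -1.0, 0.0]]
ft_force: [-0.6, -1.1, -0.1]
grip_width: 0.0682
```

Emit:
{"name": "jog_arm", "arguments": {"rows": [{"hand":0.8,"dx":0,"dy":0,"dz":0,"ax":0,"ay":0,"az":0},{"hand":0.8,"dx":0,"dy":0,"dz":0,"ax":0,"ay":0,"az":0},{"hand":0.8,"dx":0,"dy":0,"dz":0,"ax":0,"ay":0,"az":0},{"hand":0.8,"dx":0,"dy":0,"dz":0,"ax":0,"ay":0,"az":0},{"hand":0.8,"dx":0,"dy":0,"dz":0,"ax":0,"ay":0,"az":0}]}}

```text
time_s: 9.4
position: [0.5713, 0.2207, 0.2367]
tool_rot: [[-0.998, 0.001, 0.07], [-0.07, 0.0, -0.998], [-0.001, -1.0, -0.0]]
ft_force: [-0.4, 0.6, -0.1]
grip_width: 0.0682
```

```bash
python3 go.py 0.577 0.224 0.13; python3 -c "
from h import *
im,s=save('wrist','w8')"
```

```text
9.4 pos [0.5713 0.2207 0.2367] v 0.3035905497491315 shift cm [-0.5876 10.6749 -0.2925] w 0.06818742406442793 f [-0.447   0.6227 -0.0683]
[[-0.9976  0.0008  0.0698]
 [-0.0698  0.0001 -0.9976]
 [-0.0009 -1.     -0.0001]]
```

View pics/w8.png

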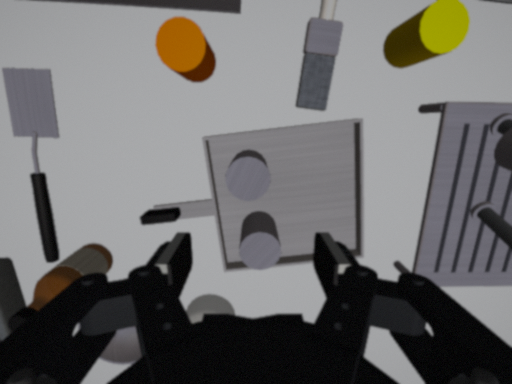

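```bash
python3 - <<'E'
from h import *
d=np.load('pics/w8.npz'); st=dict(position=d['p'],tool_rot=d['R'])
print(onplane('wrist',[(248.5,175.5),(260,250)],.084,st))
E
```

```text
[[0.58   0.2255 0.084 ]
 [0.4883 0.2054 0.084 ]]
```

Emit:
{"name": "jog_arm", "arguments": {"rows": [{"hand":0.8,"dx":-0.5,"dy":3,"dz":-0.3,"ax":0,"ay":0,"az":0},{"hand":0.8,"dx":0,"dy":3.5,"dz":0,"ax":0,"ay":0,"az":0},{"hand":0.8,"dx":0,"dy":2.5,"dz":0,"ax":0,"ay":0,"az":0},{"hand":0.8,"dx":0,"dy":0,"dz":0,"ax":0,"ay":0,"az":0},{"hand":0.8,"dx":0,"dy":0,"dz":0,"ax":0,"ay":0,"az":0}]}}

```text
time_s: 9.87
position: [0.576, 0.2244, 0.1462]
tool_rot: [[-0.998, -0.002, 0.07], [-0.07, -0.0, -0.998], [0.002, -1.0, 0.0]]
ft_force: [0.8, -0.4, 0.1]
grip_width: 0.0684
```

```bash
python3 go.py 0.577 0.224 0.046
```

```text
9.8667 pos [0.576  0.2244 0.1462] v 3.470686486854223 shift cm [-0.1131 10.0232  0.0478] w 0.06843319334215626 f [ 0.8401 -0.3995  0.1467]
[[-0.9975 -0.0015  0.0705]
 [-0.0705 -0.0003 -0.9975]
 [ 0.0015 -1.      0.0002]]
```

Emit:
{"name": "jog_arm", "arguments": {"rows": [{"hand":0.8,"dx":-0.2,"dy":3.5,"dz":0,"ax":0,"ay":0,"az":0},{"hand":0.8,"dx":0,"dy":3.5,"dz":0,"ax":0,"ay":0,"az":0},{"hand":0.8,"dx":0,"dy":2.9,"dz":0,"ax":0,"ay":0,"az":0},{"hand":0.8,"dx":0,"dy":0,"dz":0,"ax":0,"ay":0,"az":0},{"hand":0.8,"dx":0,"dy":0,"dz":0,"ax":0,"ay":0,"az":0}]}}

```text
time_s: 10.28
position: [0.579, 0.2248, 0.0489]
tool_rot: [[-0.998, 0.001, 0.071], [-0.071, 0.0, -0.998], [-0.001, -1.0, -0.0]]
ft_force: [-0.3, -0.8, 0.8]
grip_width: 0.0681
```

Emit:
{"name": "jog_arm", "arguments": {"rows": [{"hand":0.8,"dx":0,"dy":0,"dz":0,"ax":0,"ay":0,"az":0},{"hand":0.4,"dx":0,"dy":0,"dz":0,"ax":0,"ay":0,"az":0},{"hand":0.4,"dx":0,"dy":0,"dz":0,"ax":0,"ay":0,"az":0},{"hand":0.4,"dx":0,"dy":0,"dz":0,"ax":0,"ay":0,"az":0},{"hand":0.4,"dx":0,"dy":0,"dz":0,"ax":0,"ay":0,"az":0}]}}

```text
time_s: 10.7
position: [0.5796, 0.2251, 0.0504]
tool_rot: [[-0.997, 0.005, 0.071], [-0.071, 0.001, -0.997], [-0.005, -1.0, -0.0]]
ft_force: [-1.2, 0.7, 7.6]
grip_width: 0.0512
```

```bash
python3 go.py 0.577 0.224 0.046;python3 -c "
from h import *
im,s=save('wrist','w9')"
```

```text
10.7 pos [0.5796 0.2251 0.0504] v 0.10583503189027255 shift cm [0.2661 0.4353 0.0871] w 0.05121297861176365 f [-1.2242  0.7367  7.5538]
[[-0.9975  0.0053  0.0709]
 [-0.0709  0.0008 -0.9975]
 [-0.0053 -1.     -0.0005]]
```

View pics/w9.png

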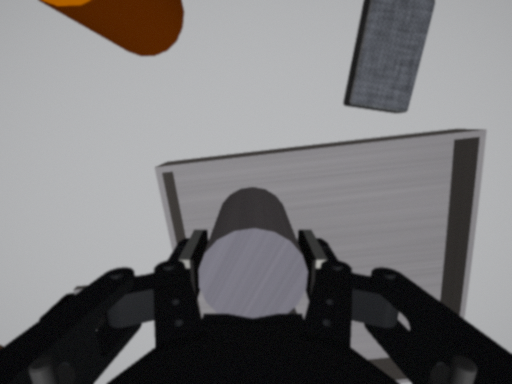

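Emit:
{"name": "jog_arm", "arguments": {"rows": [{"hand":0.4,"dx":0,"dy":-3,"dz":0,"ax":0,"ay":0,"az":0},{"hand":0.4,"dx":0,"dy":-4,"dz":0,"ax":0,"ay":0,"az":0},{"hand":0.4,"dx":0,"dy":-4,"dz":0,"ax":0,"ay":0,"az":0},{"hand":0.4,"dx":0,"dy":-4,"dz":1,"ax":0,"ay":0,"az":0},{"hand":0.4,"dx":0,"dy":-4,"dz":1,"ax":0,"ay":0,"az":0}]}}

```text
time_s: 11.17
position: [0.579, 0.2048, 0.241]
tool_rot: [[-0.997, 0.002, 0.072], [-0.072, 0.0, -0.997], [-0.002, -1.0, -0.0]]
ft_force: [0.9, 0.2, -0.7]
grip_width: 0.0507
```

Emit:
{"name": "jog_arm", "arguments": {"rows": [{"hand":0.4,"dx":0,"dy":-2,"dz":3.6,"ax":0,"ay":0,"az":0},{"hand":0.4,"dx":0,"dy":0,"dz":4.1,"ax":0,"ay":0,"az":0},{"hand":0.4,"dx":0,"dy":0,"dz":4.1,"ax":0,"ay":0,"az":0},{"hand":0.4,"dx":0,"dy":0,"dz":4.1,"ax":0,"ay":0,"az":0},{"hand":0.4,"dx":0,"dy":0,"dz":4.1,"ax":0,"ay":0,"az":0}]}}

```text
time_s: 11.58
position: [0.5933, 0.0035, 0.2591]
tool_rot: [[-0.997, 0.002, 0.071], [-0.071, -0.0, -0.997], [-0.002, -1.0, 0.001]]
ft_force: [1.6, -0.1, -1.7]
grip_width: 0.0507
```

Emit:
{"name": "jog_arm", "arguments": {"rows": [{"hand":0.4,"dx":0,"dy":0,"dz":4.1,"ax":0,"ay":0,"az":0},{"hand":0.4,"dx":0,"dy":0,"dz":4.1,"ax":0,"ay":0,"az":0},{"hand":0.4,"dx":0,"dy":0,"dz":4.1,"ax":0,"ay":0,"az":6.5},{"hand":0.4,"dx":0,"dy":0,"dz":4.1,"ax":0,"ay":0,"az":6.6},{"hand":0.4,"dx":0,"dy":0,"dz":3.5,"ax":0,"ay":0,"az":6.6}]}}

```text
time_s: 12.0
position: [0.6078, -0.196, 0.2595]
tool_rot: [[-0.936, 0.344, 0.069], [-0.066, 0.02, -0.998], [-0.344, -0.939, 0.004]]
ft_force: [1.1, -0.2, -1.4]
grip_width: 0.0511
```

Emit:
{"name": "jog_arm", "arguments": {"rows": [{"hand":0.4,"dx":0,"dy":0,"dz":0,"ax":0,"ay":0,"az":0},{"hand":0.4,"dx":0,"dy":0,"dz":0,"ax":0,"ay":0,"az":0},{"hand":0.4,"dx":0,"dy":0,"dz":0,"ax":0,"ay":0,"az":0},{"hand":0.4,"dx":0,"dy":0,"dz":0,"ax":0,"ay":0,"az":0},{"hand":0.4,"dx":0,"dy":0,"dz":0,"ax":0,"ay":0,"az":0}]}}

```text
time_s: 12.42
position: [0.6083, -0.1917, 0.2578]
tool_rot: [[-0.939, 0.336, 0.073], [-0.069, 0.024, -0.997], [-0.337, -0.941, 0.0]]
ft_force: [0.4, 0.2, -1.8]
grip_width: 0.0512
```

```bash
python3 go.py 0.6067 -0.1939 0.2209;python3 -c "
from h import *
im,s=save('wrist','w10')"
```

```text
12.4167 pos [ 0.6083 -0.1917  0.2578] v 0.33515763017666933 shift cm [1.4089 3.4187 0.204 ] w 0.05115766515871801 f [ 0.3952  0.2207 -1.8431]
[[-0.9389  0.3363  0.073 ]
 [-0.0689  0.0243 -0.9973]
 [-0.3372 -0.9414  0.0004]]
```

View pics/w10.png

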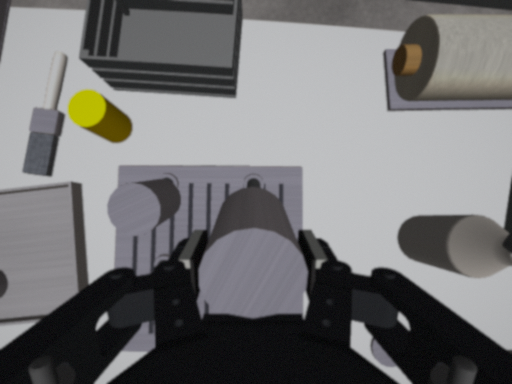

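Emit:
{"name": "jog_arm", "arguments": {"rows": [{"hand":0.4,"dx":1.4,"dy":0,"dz":0.2,"ax":0,"ay":0,"az":0},{"hand":0.4,"dx":0,"dy":1.4,"dz":0,"ax":0,"ay":0,"az":0},{"hand":0.4,"dx":0,"dy":2,"dz":0,"ax":0,"ay":0,"az":0},{"hand":0.4,"dx":0,"dy":0,"dz":0,"ax":0,"ay":0,"az":0},{"hand":0.4,"dx":0,"dy":0,"dz":0,"ax":0,"ay":0,"az":0}]}}

```text
time_s: 12.88
position: [0.6063, -0.1944, 0.2201]
tool_rot: [[-0.94, 0.335, 0.072], [-0.068, 0.025, -0.997], [-0.336, -0.942, -0.001]]
ft_force: [0.5, 0.2, -1.5]
grip_width: 0.0515
```

```bash
python3 go.py 0.6403 -0.1918 0.1283
```

```text
12.8833 pos [ 0.6063 -0.1944  0.2201] v 1.7126589725092385 shift cm [-0.1324  9.7922 -0.0077] w 0.051463562398195925 f [ 0.4841  0.2282 -1.5106]
[[-0.9396  0.3346  0.0722]
 [-0.0676  0.0253 -0.9974]
 [-0.3356 -0.942  -0.0011]]
```

Emit:
{"name": "jog_arm", "arguments": {"rows": [{"hand":0.4,"dx":-0.1,"dy":3,"dz":0,"ax":0,"ay":0,"az":0},{"hand":0.4,"dx":0,"dy":3,"dz":0,"ax":0,"ay":0,"az":0},{"hand":0.4,"dx":0,"dy":2.2,"dz":0,"ax":0,"ay":0,"az":0},{"hand":0.4,"dx":0,"dy":0.8,"dz":0,"ax":0,"ay":0,"az":0},{"hand":0.4,"dx":0,"dy":0,"dz":0,"ax":0,"ay":0,"az":0}]}}

```text
time_s: 13.3
position: [0.6375, -0.1926, 0.1353]
tool_rot: [[-0.94, 0.335, 0.072], [-0.067, 0.025, -0.997], [-0.336, -0.942, -0.001]]
ft_force: [-0.0, 0.5, -1.7]
grip_width: 0.051
```

Emit:
{"name": "jog_arm", "arguments": {"rows": [{"hand":0.4,"dx":0,"dy":0.3,"dz":0,"ax":0,"ay":0,"az":0},{"hand":0.4,"dx":0,"dy":0.3,"dz":0,"ax":0,"ay":0,"az":0},{"hand":0.4,"dx":0,"dy":0.1,"dz":0,"ax":0,"ay":0,"az":0},{"hand":0.4,"dx":0,"dy":0,"dz":0,"ax":0,"ay":0,"az":0},{"hand":0.4,"dx":0,"dy":0,"dz":0,"ax":0,"ay":0,"az":0}]}}

```text
time_s: 13.72
position: [0.6398, -0.1931, 0.1303]
tool_rot: [[-0.939, 0.337, 0.071], [-0.067, 0.023, -0.998], [-0.338, -0.941, 0.001]]
ft_force: [0.9, -0.6, -1.7]
grip_width: 0.0513
```

```bash
python3 go.py 0.6403 -0.1918 0.1283
```

```text
13.7167 pos [ 0.6398 -0.1931  0.1303] v 0.1307244530290099 shift cm [ 0.0109  0.2121 -0.1258] w 0.05128397893944871 f [ 0.8706 -0.5734 -1.7015]
[[-0.9388  0.337   0.0706]
 [-0.0666  0.0233 -0.9975]
 [-0.3379 -0.9412  0.0005]]
```

Emit:
{"name": "jog_arm", "arguments": {"rows": [{"hand":0.4,"dx":0,"dy":0.2,"dz":0,"ax":0,"ay":0,"az":0},{"hand":0.4,"dx":0,"dy":0.1,"dz":0,"ax":0,"ay":0,"az":0},{"hand":0.4,"dx":0,"dy":0.1,"dz":0,"ax":0,"ay":0,"az":0},{"hand":0.4,"dx":0,"dy":0,"dz":0,"ax":0,"ay":0,"az":0},{"hand":0.4,"dx":0,"dy":0,"dz":0,"ax":0,"ay":0,"az":0}]}}

```text
time_s: 14.13
position: [0.6407, -0.1932, 0.129]
tool_rot: [[-0.938, 0.338, 0.071], [-0.068, 0.022, -0.997], [-0.339, -0.941, 0.002]]
ft_force: [-16.5, 2.3, 19.3]
grip_width: 0.051
```

Contact. Release with a slight back-off.

Emit:
{"name": "jog_arm", "arguments": {"rows": [{"hand":0.4,"dx":0,"dy":-0.2,"dz":0,"ax":0,"ay":0,"az":0},{"hand":0.4,"dx":0,"dy":0,"dz":0,"ax":0,"ay":0,"az":0},{"hand":0.75,"dx":0,"dy":0,"dz":0,"ax":0,"ay":0,"az":0},{"hand":0.75,"dx":0,"dy":0,"dz":0,"ax":0,"ay":0,"az":0},{"hand":0.75,"dx":0,"dy":0,"dz":0,"ax":0,"ay":0,"az":0}]}}

```text
time_s: 14.55
position: [0.6405, -0.1929, 0.1274]
tool_rot: [[-0.939, 0.336, 0.071], [-0.066, 0.024, -0.998], [-0.337, -0.942, -0.0]]
ft_force: [0.1, 0.1, 0.5]
grip_width: 0.0642
```

Emit:
{"name": "jog_arm", "arguments": {"rows": [{"hand":0.75,"dx":0,"dy":-1,"dz":0,"ax":0,"ay":0,"az":0},{"hand":0.75,"dx":0,"dy":-2,"dz":0,"ax":0,"ay":0,"az":0},{"hand":0.75,"dx":0,"dy":-3,"dz":0,"ax":0,"ay":0,"az":0},{"hand":0.75,"dx":0,"dy":-4,"dz":0,"ax":0,"ay":0,"az":0},{"hand":0.75,"dx":0,"dy":-4,"dz":0,"ax":0,"ay":0,"az":0}]}}

```text
time_s: 14.97
position: [0.5924, -0.196, 0.2609]
tool_rot: [[-0.939, 0.335, 0.071], [-0.066, 0.025, -0.997], [-0.336, -0.942, -0.001]]
ft_force: [0.2, -0.3, 1.4]
grip_width: 0.0639
```

```bash
python3 go.py 0.489 0.205 0.24; python3 -c "
from h import *
im,s=save('wrist','w11')
im,s=save('scene','s3');im=cv2.imread('pics/s3.png'); c=cv2.resize(im[120:300,90:370],None,fx=2.8,fy=2.8,interpolation=cv2.INTER_CUBIC); cv2.imwrite('pics/s3c.png',c)"
```

```text
14.9667 pos [ 0.5924 -0.196   0.2609] v 57.56074692863401 shift cm [  7.7478  -0.5136 -40.7311] w 0.06388049787104756 f [ 0.2053 -0.2681  1.4215]
[[-0.9395  0.3352  0.0708]
 [-0.0665  0.0245 -0.9975]
 [-0.336  -0.9418 -0.0007]]
```

View pics/s3c.png

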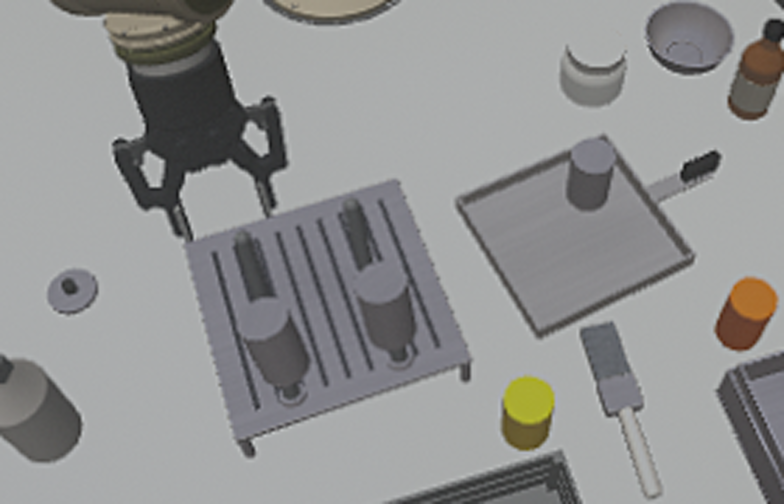

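View pics/w11.png

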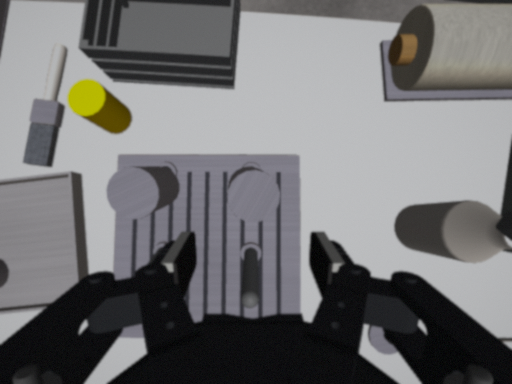

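Emit:
{"name": "jog_arm", "arguments": {"rows": [{"hand":0.8,"dx":0,"dy":0,"dz":-4,"ax":0,"ay":0,"az":-6.5},{"hand":0.8,"dx":0,"dy":0,"dz":-4,"ax":0,"ay":0,"az":-6.6},{"hand":0.8,"dx":0,"dy":0,"dz":-4,"ax":0,"ay":0,"az":-6.6},{"hand":0.8,"dx":1,"dy":0,"dz":-4,"ax":0,"ay":0,"az":0},{"hand":0.8,"dx":1,"dy":0,"dz":-4,"ax":0,"ay":0,"az":0}]}}

```text
time_s: 15.48
position: [0.5595, 0.0038, 0.2587]
tool_rot: [[-0.997, -0.002, 0.071], [-0.071, 0.0, -0.997], [0.002, -1.0, -0.0]]
ft_force: [0.3, -0.2, -0.4]
grip_width: 0.0683
```

Emit:
{"name": "jog_arm", "arguments": {"rows": [{"hand":0.8,"dx":1,"dy":0,"dz":-4,"ax":0,"ay":0,"az":0},{"hand":0.8,"dx":1,"dy":0,"dz":-4,"ax":0,"ay":0,"az":0},{"hand":0.8,"dx":1,"dy":0,"dz":-4,"ax":0,"ay":0,"az":0},{"hand":0.8,"dx":1,"dy":0,"dz":-4,"ax":0,"ay":0,"az":0},{"hand":0.8,"dx":1,"dy":0,"dz":-4,"ax":0,"ay":0,"az":0}]}}

```text
time_s: 15.9
position: [0.4942, 0.1995, 0.2598]
tool_rot: [[-0.998, 0.0, 0.07], [-0.07, 0.0, -0.998], [-0.0, -1.0, -0.0]]
ft_force: [0.3, -0.2, 0.5]
grip_width: 0.068
```

Emit:
{"name": "jog_arm", "arguments": {"rows": [{"hand":0.8,"dx":0,"dy":0,"dz":0,"ax":0,"ay":0,"az":0},{"hand":0.8,"dx":0,"dy":0,"dz":0,"ax":0,"ay":0,"az":0},{"hand":0.8,"dx":0,"dy":0,"dz":0,"ax":0,"ay":0,"az":0},{"hand":0.8,"dx":0,"dy":0,"dz":0,"ax":0,"ay":0,"az":0},{"hand":0.8,"dx":0,"dy":0,"dz":0,"ax":0,"ay":0,"az":0}]}}

```text
time_s: 16.32
position: [0.4957, 0.1966, 0.2595]
tool_rot: [[-0.998, -0.0, 0.069], [-0.069, -0.0, -0.998], [0.0, -1.0, 0.0]]
ft_force: [0.2, 0.3, 0.3]
grip_width: 0.0684
```

```bash
python3 go.py 0.4885 0.2045 0.14;python3 -c "
from h import *
im,s=save('wrist','w12')"
```

```text
16.3167 pos [0.4957 0.1966 0.2595] v 0.13068135190247124 shift cm [ 0.6665 11.9452 -0.8398] w 0.0683590607913338 f [0.2204 0.3393 0.2828]
[[-0.9976 -0.0001  0.0686]
 [-0.0686 -0.0001 -0.9976]
 [ 0.0001 -1.      0.0001]]
```

View pics/w12.png

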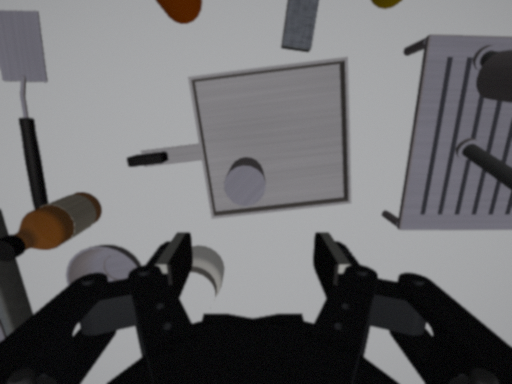

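```bash
python3 - <<'E'
from h import *
d=np.load('pics/w12.npz'); st=dict(position=d['p'],tool_rot=d['R'])
print(onplane('wrist',[(245,183.5)],.084,st))
E
```

```text
[[0.4895 0.205  0.084 ]]
```

Emit:
{"name": "jog_arm", "arguments": {"rows": [{"hand":0.8,"dx":0.5,"dy":3,"dz":-0.8,"ax":0,"ay":0,"az":0},{"hand":0.8,"dx":0,"dy":4,"dz":0,"ax":0,"ay":0,"az":0},{"hand":0.8,"dx":0,"dy":4,"dz":0,"ax":0,"ay":0,"az":0},{"hand":0.8,"dx":0,"dy":0,"dz":0,"ax":0,"ay":0,"az":0},{"hand":0.8,"dx":0,"dy":0,"dz":0,"ax":0,"ay":0,"az":0}]}}

```text
time_s: 16.78
position: [0.4896, 0.2047, 0.1492]
tool_rot: [[-0.998, -0.003, 0.069], [-0.069, -0.001, -0.998], [0.003, -1.0, 0.0]]
ft_force: [0.3, -0.1, 1.5]
grip_width: 0.0683
```

```bash
python3 go.py 0.4895 0.205 0.047
```

```text
16.7833 pos [0.4896 0.2047 0.1492] v 4.451112022935917 shift cm [-0.0199 10.2214 -0.0297] w 0.06827533046508773 f [ 0.3453 -0.0897  1.4788]
[[-0.9976 -0.003   0.0695]
 [-0.0695 -0.0005 -0.9976]
 [ 0.0031 -1.      0.0003]]
```

Emit:
{"name": "jog_arm", "arguments": {"rows": [{"hand":0.8,"dx":0,"dy":3.5,"dz":0,"ax":0,"ay":0,"az":0},{"hand":0.8,"dx":0,"dy":3.5,"dz":0,"ax":0,"ay":0,"az":0},{"hand":0.8,"dx":0,"dy":3.0,"dz":0,"ax":0,"ay":0,"az":0},{"hand":0.8,"dx":0,"dy":0,"dz":0,"ax":0,"ay":0,"az":0},{"hand":0.8,"dx":0,"dy":0,"dz":0,"ax":0,"ay":0,"az":0}]}}

```text
time_s: 17.2
position: [0.4911, 0.2054, 0.0513]
tool_rot: [[-0.998, 0.002, 0.07], [-0.07, 0.0, -0.998], [-0.002, -1.0, -0.0]]
ft_force: [-0.3, -1.3, 0.1]
grip_width: 0.0684
```

Emit:
{"name": "jog_arm", "arguments": {"rows": [{"hand":0.8,"dx":0,"dy":0,"dz":0,"ax":0,"ay":0,"az":0},{"hand":0.4,"dx":0,"dy":0,"dz":0,"ax":0,"ay":0,"az":0},{"hand":0.4,"dx":0,"dy":0,"dz":0,"ax":0,"ay":0,"az":0},{"hand":0.4,"dx":0,"dy":0,"dz":0,"ax":0,"ay":0,"az":0},{"hand":0.4,"dx":0,"dy":0,"dz":0,"ax":0,"ay":0,"az":0}]}}

```text
time_s: 17.62
position: [0.4912, 0.2057, 0.0522]
tool_rot: [[-0.997, 0.005, 0.071], [-0.071, 0.001, -0.997], [-0.005, -1.0, -0.0]]
ft_force: [-1.2, -0.3, 9.7]
grip_width: 0.0511
```

```bash
python3 go.py 0.4895 0.205 0.047;python3 -c "
from h import *
im,s=save('wrist','w13')"
```

```text
17.6167 pos [0.4912 0.2057 0.0522] v 0.0934562845417092 shift cm [0.1747 0.5223 0.055 ] w 0.05107152804558203 f [-1.2486 -0.271   9.7409]
[[-0.9975  0.0051  0.0707]
 [-0.0707  0.0007 -0.9975]
 [-0.0052 -1.     -0.0004]]
```

View pics/w13.png

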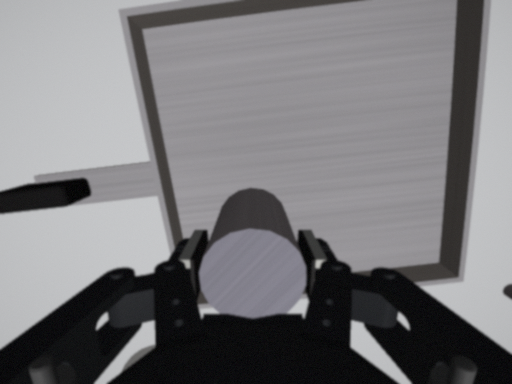

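Emit:
{"name": "jog_arm", "arguments": {"rows": [{"hand":0.4,"dx":0,"dy":-3,"dz":0,"ax":0,"ay":0,"az":0},{"hand":0.4,"dx":0,"dy":-4,"dz":0,"ax":0,"ay":0,"az":0},{"hand":0.4,"dx":0,"dy":-4,"dz":0,"ax":0,"ay":0,"az":0},{"hand":0.4,"dx":0,"dy":-4,"dz":1,"ax":0,"ay":0,"az":0},{"hand":0.4,"dx":0.3,"dy":-4,"dz":1,"ax":0,"ay":0,"az":0}]}}

```text
time_s: 18.08
position: [0.4878, 0.1852, 0.2431]
tool_rot: [[-0.997, 0.002, 0.072], [-0.072, 0.0, -0.997], [-0.002, -1.0, -0.0]]
ft_force: [0.9, -0.5, -0.6]
grip_width: 0.0509
```

Emit:
{"name": "jog_arm", "arguments": {"rows": [{"hand":0.4,"dx":0.4,"dy":-2,"dz":3.6,"ax":0,"ay":0,"az":0},{"hand":0.4,"dx":0.4,"dy":0,"dz":4.1,"ax":0,"ay":0,"az":0},{"hand":0.4,"dx":0.4,"dy":0,"dz":4.1,"ax":0,"ay":0,"az":0},{"hand":0.4,"dx":0.4,"dy":0,"dz":4.1,"ax":0,"ay":0,"az":0},{"hand":0.4,"dx":0.4,"dy":0,"dz":4.1,"ax":0,"ay":0,"az":0}]}}

```text
time_s: 18.5
position: [0.4816, -0.0173, 0.2612]
tool_rot: [[-0.997, 0.002, 0.071], [-0.071, -0.001, -0.997], [-0.002, -1.0, 0.001]]
ft_force: [2.4, 0.2, -1.0]
grip_width: 0.0508
```

Emit:
{"name": "jog_arm", "arguments": {"rows": [{"hand":0.4,"dx":0,"dy":0,"dz":4.1,"ax":0,"ay":0,"az":0},{"hand":0.4,"dx":0,"dy":0,"dz":4.1,"ax":0,"ay":0,"az":0},{"hand":0.4,"dx":0,"dy":0,"dz":4.1,"ax":0,"ay":0,"az":6.5},{"hand":0.4,"dx":0,"dy":0,"dz":4.1,"ax":0,"ay":0,"az":6.6},{"hand":0.4,"dx":0,"dy":0,"dz":2.3,"ax":0,"ay":0,"az":6.6}]}}

```text
time_s: 18.92
position: [0.4956, -0.2061, 0.2615]
tool_rot: [[-0.937, 0.344, 0.068], [-0.066, 0.019, -0.998], [-0.344, -0.939, 0.005]]
ft_force: [1.4, -0.1, -1.6]
grip_width: 0.051
```

Emit:
{"name": "jog_arm", "arguments": {"rows": [{"hand":0.4,"dx":0,"dy":0,"dz":0,"ax":0,"ay":0,"az":0},{"hand":0.4,"dx":0,"dy":0,"dz":0,"ax":0,"ay":0,"az":0},{"hand":0.4,"dx":0,"dy":0,"dz":0,"ax":0,"ay":0,"az":0},{"hand":0.4,"dx":0,"dy":0,"dz":0,"ax":0,"ay":0,"az":0},{"hand":0.4,"dx":0,"dy":0,"dz":0,"ax":0,"ay":0,"az":0}]}}

```text
time_s: 19.33
position: [0.496, -0.201, 0.26]
tool_rot: [[-0.939, 0.336, 0.073], [-0.069, 0.024, -0.997], [-0.337, -0.941, 0.001]]
ft_force: [0.6, 0.3, -0.9]
grip_width: 0.051
```

```bash
python3 go.py 0.4966 -0.2012 0.2226;python3 -c "
from h import *
im,s=save('wrist','w14')"
```

```text
19.3333 pos [ 0.496 -0.201  0.26 ] v 0.261041123484405 shift cm [1.2117 3.5417 0.0248] w 0.050955326394901704 f [ 0.6233  0.2726 -0.8553]
[[-0.9389  0.3363  0.0731]
 [-0.069   0.0242 -0.9973]
 [-0.3371 -0.9415  0.0005]]
```

View pics/w14.png

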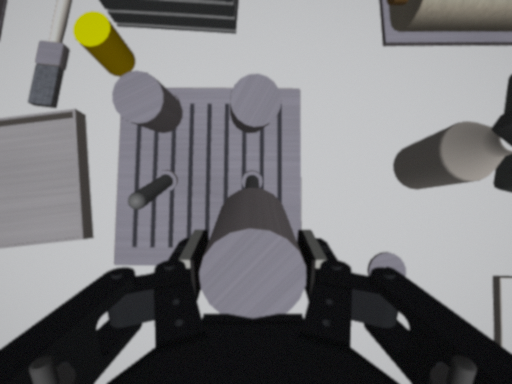

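Emit:
{"name": "jog_arm", "arguments": {"rows": [{"hand":0.4,"dx":1.2,"dy":0,"dz":0,"ax":0,"ay":0,"az":0},{"hand":0.4,"dx":0,"dy":1.5,"dz":0,"ax":0,"ay":0,"az":0},{"hand":0.4,"dx":0,"dy":2,"dz":0,"ax":0,"ay":0,"az":0},{"hand":0.4,"dx":0,"dy":0,"dz":0,"ax":0,"ay":0,"az":0},{"hand":0.4,"dx":0,"dy":0,"dz":0,"ax":0,"ay":0,"az":0}]}}

```text
time_s: 19.8
position: [0.4962, -0.2014, 0.2223]
tool_rot: [[-0.939, 0.335, 0.072], [-0.068, 0.025, -0.997], [-0.336, -0.942, -0.001]]
ft_force: [-0.9, -0.3, -1.1]
grip_width: 0.051
```

```bash
python3 go.py 0.53 -0.199 0.1305
```

```text
19.8 pos [ 0.4962 -0.2014  0.2223] v 1.5714640710003194 shift cm [-0.1126  9.7829  0.021 ] w 0.0509555147121157 f [-0.8923 -0.2826 -1.1396]
[[-0.9395  0.3349  0.0723]
 [-0.0677  0.0254 -0.9974]
 [-0.3359 -0.9419 -0.0012]]
```

Emit:
{"name": "jog_arm", "arguments": {"rows": [{"hand":0.4,"dx":-0.1,"dy":3,"dz":0,"ax":0,"ay":0,"az":0},{"hand":0.4,"dx":0,"dy":3,"dz":0,"ax":0,"ay":0,"az":0},{"hand":0.4,"dx":0,"dy":2.2,"dz":0,"ax":0,"ay":0,"az":0},{"hand":0.4,"dx":0,"dy":0.9,"dz":0,"ax":0,"ay":0,"az":0},{"hand":0.4,"dx":0,"dy":0.3,"dz":0,"ax":0,"ay":0,"az":0}]}}

```text
time_s: 20.22
position: [0.5289, -0.1996, 0.134]
tool_rot: [[-0.939, 0.335, 0.072], [-0.067, 0.025, -0.997], [-0.336, -0.942, -0.001]]
ft_force: [-0.7, -0.4, -0.7]
grip_width: 0.051
```

Emit:
{"name": "jog_arm", "arguments": {"rows": [{"hand":0.4,"dx":0,"dy":0.2,"dz":0,"ax":0,"ay":0,"az":0},{"hand":0.4,"dx":0,"dy":0.1,"dz":0,"ax":0,"ay":0,"az":0},{"hand":0.4,"dx":0,"dy":0.1,"dz":0,"ax":0,"ay":0,"az":0},{"hand":0.4,"dx":0,"dy":0,"dz":0,"ax":0,"ay":0,"az":0},{"hand":0.4,"dx":0,"dy":0,"dz":0,"ax":0,"ay":0,"az":0}]}}

```text
time_s: 20.63
position: [0.5299, -0.1999, 0.1313]
tool_rot: [[-0.939, 0.337, 0.071], [-0.067, 0.023, -0.998], [-0.338, -0.941, 0.001]]
ft_force: [-0.7, 0.1, -0.6]
grip_width: 0.051
```

```bash
python3 go.py 0.53 -0.199 0.1305
```

```text
20.6333 pos [ 0.5299 -0.1999  0.1313] v 0.3202979420204195 shift cm [ 0.0159  0.0845 -0.0937] w 0.050994955018902374 f [-0.6529  0.059  -0.5502]
[[-0.9388  0.3371  0.0705]
 [-0.0666  0.0231 -0.9975]
 [-0.3379 -0.9412  0.0008]]
```

Emit:
{"name": "jog_arm", "arguments": {"rows": [{"hand":0.4,"dx":0,"dy":0.2,"dz":0,"ax":0,"ay":0,"az":0},{"hand":0.4,"dx":0,"dy":0.1,"dz":0,"ax":0,"ay":0,"az":0},{"hand":0.4,"dx":0,"dy":0,"dz":0,"ax":0,"ay":0,"az":0},{"hand":0.4,"dx":0,"dy":0,"dz":0,"ax":0,"ay":0,"az":0},{"hand":0.4,"dx":0,"dy":0,"dz":0,"ax":0,"ay":0,"az":0}]}}

```text
time_s: 21.05
position: [0.5307, -0.2, 0.1302]
tool_rot: [[-0.938, 0.338, 0.071], [-0.068, 0.022, -0.997], [-0.339, -0.941, 0.002]]
ft_force: [-14.5, 3.0, 20.1]
grip_width: 0.0508
```

Emit:
{"name": "jog_arm", "arguments": {"rows": [{"hand":0.4,"dx":0,"dy":-0.2,"dz":0,"ax":0,"ay":0,"az":0},{"hand":0.4,"dx":0,"dy":0,"dz":0,"ax":0,"ay":0,"az":0},{"hand":0.75,"dx":0,"dy":0,"dz":0,"ax":0,"ay":0,"az":0},{"hand":0.75,"dx":0,"dy":0,"dz":0,"ax":0,"ay":0,"az":0},{"hand":0.75,"dx":0,"dy":0,"dz":0,"ax":0,"ay":0,"az":0}]}}

```text
time_s: 21.47
position: [0.5303, -0.1997, 0.1294]
tool_rot: [[-0.939, 0.336, 0.071], [-0.066, 0.024, -0.997], [-0.337, -0.942, -0.0]]
ft_force: [0.2, -0.4, -0.3]
grip_width: 0.0639
```

Emit:
{"name": "jog_arm", "arguments": {"rows": [{"hand":0.75,"dx":0,"dy":-1,"dz":0,"ax":0,"ay":0,"az":0},{"hand":0.75,"dx":0,"dy":-2,"dz":0,"ax":0,"ay":0,"az":0},{"hand":0.75,"dx":0,"dy":-3,"dz":0,"ax":0,"ay":0,"az":0},{"hand":0.75,"dx":0,"dy":-4,"dz":0,"ax":0,"ay":0,"az":0},{"hand":0.75,"dx":0,"dy":-4,"dz":0,"ax":0,"ay":0,"az":0}]}}

```text
time_s: 21.88
position: [0.4821, -0.2027, 0.263]
tool_rot: [[-0.94, 0.335, 0.071], [-0.066, 0.025, -0.997], [-0.336, -0.942, -0.001]]
ft_force: [-0.0, -0.3, 0.1]
grip_width: 0.0642
```

```bash
python3 go.py 0.38 -0.412 0.28; python3 -c "
from h import *
im,s=save('top','t15')
im,s=save('scene','s4');im=cv2.imread('pics/s4.png'); c=cv2.resize(im[120:300,90:370],None,fx=2.8,fy=2.8,interpolation=cv2.INTER_CUBIC); cv2.imwrite('pics/s4c.png',c)"
```

```text
21.8833 pos [ 0.4821 -0.2027  0.263 ] v 68.41415372543908 shift cm [10.4119 -5.5391 20.1543] w 0.0641788066756476 f [-0.0449 -0.3472  0.0623]
[[-0.9395  0.3351  0.0709]
 [-0.0665  0.0246 -0.9975]
 [-0.3359 -0.9419 -0.0008]]
```

View pics/s4c.png

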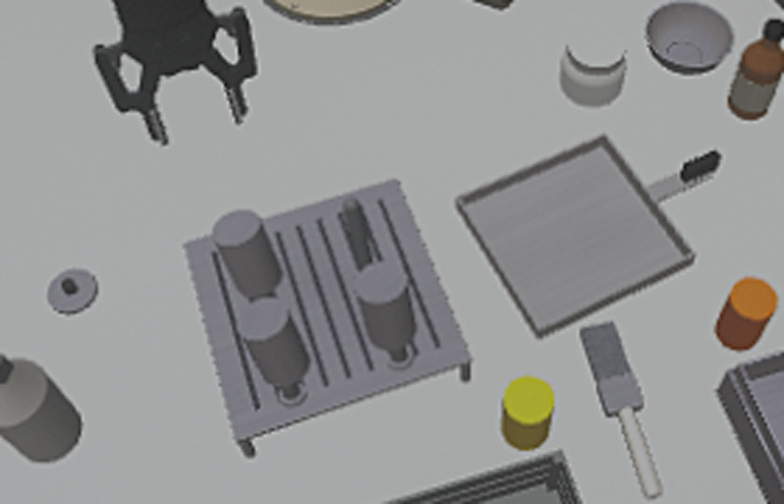

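View pics/t15.png

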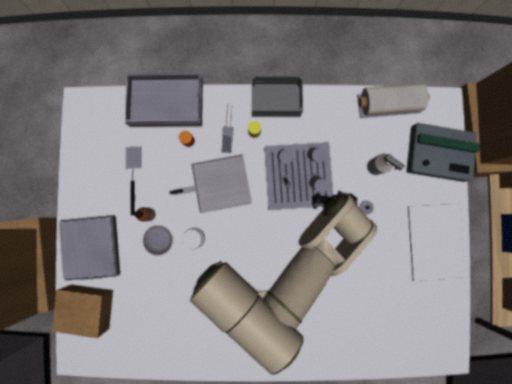

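Emit:
{"name": "jog_arm", "arguments": {"rows": [{"hand":0.5,"dx":0,"dy":0,"dz":2,"ax":0,"ay":0,"az":-6.5},{"hand":0.5,"dx":0,"dy":0,"dz":4,"ax":0,"ay":0,"az":-6.6},{"hand":0.5,"dx":0,"dy":0,"dz":4,"ax":0,"ay":0,"az":-6.6},{"hand":0.5,"dx":2,"dy":0,"dz":4,"ax":0,"ay":0,"az":0},{"hand":0.5,"dx":2,"dy":0,"dz":4,"ax":0,"ay":0,"az":0}]}}

```text
time_s: 22.4
position: [0.459, -0.3811, 0.2601]
tool_rot: [[-0.997, -0.002, 0.073], [-0.073, 0.001, -0.997], [0.002, -1.0, -0.002]]
ft_force: [0.7, -0.0, 0.1]
grip_width: 0.0426
```

Emit:
{"name": "jog_arm", "arguments": {"rows": [{"hand":0.5,"dx":1,"dy":2,"dz":2,"ax":0,"ay":0,"az":0},{"hand":0.5,"dx":0,"dy":2,"dz":0,"ax":0,"ay":0,"az":0},{"hand":0.5,"dx":0,"dy":0,"dz":0,"ax":0,"ay":0,"az":0},{"hand":0.5,"dx":0,"dy":0,"dz":0,"ax":0,"ay":0,"az":0},{"hand":0.5,"dx":0,"dy":0,"dz":0,"ax":0,"ay":0,"az":0}]}}

```text
time_s: 22.82
position: [0.4503, -0.4001, 0.2227]
tool_rot: [[-0.997, 0.001, 0.072], [-0.072, -0.001, -0.997], [-0.001, -1.0, 0.001]]
ft_force: [0.4, -0.5, 0.1]
grip_width: 0.0425
```

```bash
python3 go.py 0.44 -0.412 0.15;python3 -c "
from h import *
im,s=save('wrist','w16')"
```

```text
22.8167 pos [ 0.4503 -0.4001  0.2227] v 0.759154200939835 shift cm [1.1198 7.2735 1.1082] w 0.04245263633394197 f [ 0.4363 -0.5138  0.062 ]
[[-0.9974  0.0009  0.0716]
 [-0.0716 -0.0011 -0.9974]
 [-0.0009 -1.      0.0011]]
```

View pics/w16.png

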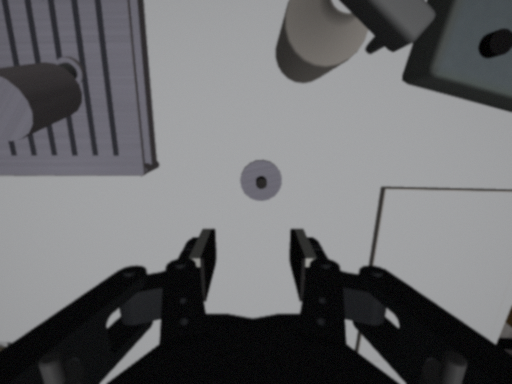

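```bash
python3 - <<'E'
from h import *
d=np.load('pics/w16.npz'); st=dict(position=d['p'],tool_rot=d['R'])
print(onplane('wrist',[(261,180),(240.5,180),(281.5,180)],.007,st),onplane('wrist',[(261.5,183)],.021,st))
E
python3 go.py 0.447 -0.415 0.1
```

```text
[[ 0.4415 -0.4131  0.007 ]
 [ 0.4395 -0.3849  0.007 ]
 [ 0.4435 -0.4413  0.007 ]] [[ 0.4404 -0.4134  0.021 ]]
22.8667 pos [ 0.4504 -0.4001  0.2231] v 0.34785579881980866 shift cm [ 0.4666 12.3078  1.443 ] w 0.042516743971072204 f [-0.1524  0.0017  0.5471]
[[-0.9974  0.0014  0.0718]
 [-0.0718 -0.0018 -0.9974]
 [-0.0013 -1.      0.0019]]
```

Emit:
{"name": "jog_arm", "arguments": {"rows": [{"hand":0.5,"dx":1.0,"dy":2,"dz":1.2,"ax":0,"ay":0,"az":0},{"hand":0.5,"dx":0,"dy":4,"dz":0,"ax":0,"ay":0,"az":0},{"hand":0.5,"dx":0,"dy":4,"dz":0,"ax":0,"ay":0,"az":0},{"hand":0.5,"dx":0,"dy":2,"dz":0,"ax":0,"ay":0,"az":0},{"hand":0.5,"dx":0,"dy":0,"dz":0,"ax":0,"ay":0,"az":0}]}}

```text
time_s: 23.28
position: [0.44, -0.4112, 0.0982]
tool_rot: [[-0.997, -0.004, 0.072], [-0.072, 0.005, -0.997], [0.003, -1.0, -0.006]]
ft_force: [0.8, 0.9, 0.1]
grip_width: 0.0425
```

Emit:
{"name": "jog_arm", "arguments": {"rows": [{"hand":0.5,"dx":0,"dy":0,"dz":0,"ax":0,"ay":0,"az":0},{"hand":0.5,"dx":0,"dy":0,"dz":0,"ax":0,"ay":0,"az":0},{"hand":0.5,"dx":0,"dy":0,"dz":0,"ax":0,"ay":0,"az":0},{"hand":0.5,"dx":0,"dy":0,"dz":0,"ax":0,"ay":0,"az":0},{"hand":0.5,"dx":0,"dy":0,"dz":0,"ax":0,"ay":0,"az":0}]}}

```text
time_s: 23.7
position: [0.441, -0.4134, 0.1028]
tool_rot: [[-0.997, 0.001, 0.071], [-0.071, -0.002, -0.997], [-0.001, -1.0, 0.002]]
ft_force: [0.3, 1.0, -1.0]
grip_width: 0.0426
```

```bash
python3 go.py 0.441 -0.413 0.01;python3 -c "
from h import *
im,s=save('wrist','w17')"
```

```text
23.7 pos [ 0.441  -0.4134  0.1028] v 0.5296223322775023 shift cm [ 0.0072  9.2755 -0.0588] w 0.04256816671715705 f [ 0.2789  1.0225 -0.9979]
[[-0.9975  0.0013  0.0708]
 [-0.0709 -0.0018 -0.9975]
 [-0.0012 -1.      0.0019]]
```

View pics/w17.png

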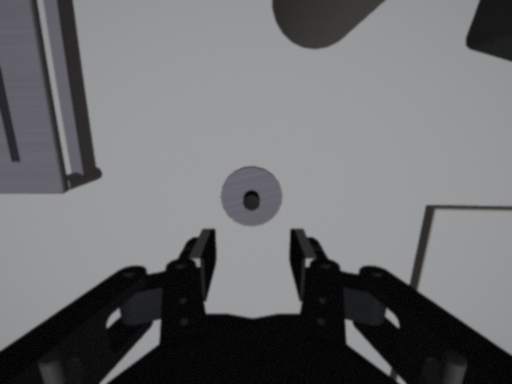

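Emit:
{"name": "jog_arm", "arguments": {"rows": [{"hand":0.5,"dx":0,"dy":3,"dz":0,"ax":0,"ay":0,"az":0},{"hand":0.5,"dx":0,"dy":3,"dz":0,"ax":0,"ay":0,"az":0},{"hand":0.5,"dx":0,"dy":2,"dz":0,"ax":0,"ay":0,"az":0},{"hand":0.5,"dx":0,"dy":1,"dz":0,"ax":0,"ay":0,"az":0},{"hand":0.5,"dx":0,"dy":0,"dz":0,"ax":0,"ay":0,"az":0}]}}

```text
time_s: 24.17
position: [0.4401, -0.4125, 0.0098]
tool_rot: [[-0.998, -0.002, 0.071], [-0.071, 0.003, -0.998], [0.002, -1.0, -0.003]]
ft_force: [-0.3, -0.0, -0.3]
grip_width: 0.0424
```

Emit:
{"name": "jog_arm", "arguments": {"rows": [{"hand":0.5,"dx":0,"dy":0,"dz":0,"ax":0,"ay":0,"az":0},{"hand":0.5,"dx":0,"dy":0,"dz":0,"ax":0,"ay":0,"az":0},{"hand":0.5,"dx":0,"dy":0,"dz":0,"ax":0,"ay":0,"az":0},{"hand":0.5,"dx":0,"dy":0,"dz":0,"ax":0,"ay":0,"az":0},{"hand":0.5,"dx":0,"dy":0,"dz":0,"ax":0,"ay":0,"az":0}]}}

```text
time_s: 24.58
position: [0.4408, -0.4134, 0.0123]
tool_rot: [[-0.997, 0.001, 0.071], [-0.071, -0.001, -0.997], [-0.001, -1.0, 0.001]]
ft_force: [0.6, 0.4, 0.3]
grip_width: 0.0428
```

```bash
python3 go.py 0.441 -0.413 0.009;python3 -c "
from h import *
im,s=save('wrist','w18')"
```

```text
24.5833 pos [ 0.4408 -0.4134  0.0123] v 0.4529870278542001 shift cm [-0.0183  0.3298 -0.0396] w 0.042770307772465876 f [0.6339 0.3914 0.3167]
[[-0.9975  0.0008  0.0707]
 [-0.0707 -0.0012 -0.9975]
 [-0.0008 -1.      0.0012]]
```

View pics/w18.png

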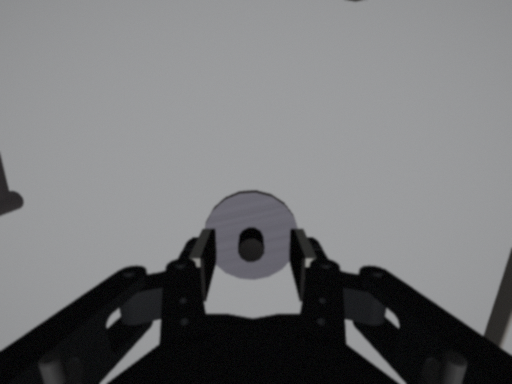

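Emit:
{"name": "jog_arm", "arguments": {"rows": [{"hand":0.5,"dx":0,"dy":0.3,"dz":0,"ax":0,"ay":0,"az":0},{"hand":0.05,"dx":0,"dy":0,"dz":0,"ax":0,"ay":0,"az":0},{"hand":0.05,"dx":0,"dy":0,"dz":0,"ax":0,"ay":0,"az":0},{"hand":0.05,"dx":0,"dy":0,"dz":0,"ax":0,"ay":0,"az":0},{"hand":0.05,"dx":0,"dy":0,"dz":0,"ax":0,"ay":0,"az":0}]}}

```text
time_s: 25.05
position: [0.4406, -0.4132, 0.0085]
tool_rot: [[-0.998, 0.0, 0.071], [-0.071, -0.0, -0.998], [-0.0, -1.0, 0.0]]
ft_force: [-0.2, -0.6, 0.4]
grip_width: 0.0131
```

Emit:
{"name": "jog_arm", "arguments": {"rows": [{"hand":0.05,"dx":0,"dy":0,"dz":0,"ax":0,"ay":0,"az":0},{"hand":0.05,"dx":0,"dy":-1,"dz":0,"ax":0,"ay":0,"az":0},{"hand":0.05,"dx":0,"dy":-2,"dz":0,"ax":0,"ay":0,"az":0},{"hand":0.05,"dx":0,"dy":-3,"dz":0,"ax":0,"ay":0,"az":0},{"hand":0.05,"dx":0,"dy":-4,"dz":0,"ax":0,"ay":0,"az":0}]}}

```text
time_s: 25.47
position: [0.4398, -0.4121, 0.1082]
tool_rot: [[-0.998, -0.003, 0.071], [-0.071, 0.004, -0.997], [0.003, -1.0, -0.004]]
ft_force: [0.2, -0.4, -0.4]
grip_width: 0.0131
```

```bash
python3 go.py 0.441 -0.413 0.009;python3 -c "
from h import *
im,s=save('wrist','w19')"
```

```text
25.4667 pos [ 0.4398 -0.4121  0.1082] v 63.75415915737881 shift cm [-0.1357  9.9179  0.139 ] w 0.013147334096779715 f [ 0.216  -0.4234 -0.4356]
[[-0.9975 -0.0028  0.0706]
 [-0.0706  0.0039 -0.9975]
 [ 0.0025 -1.     -0.0041]]
```

View pics/w19.png

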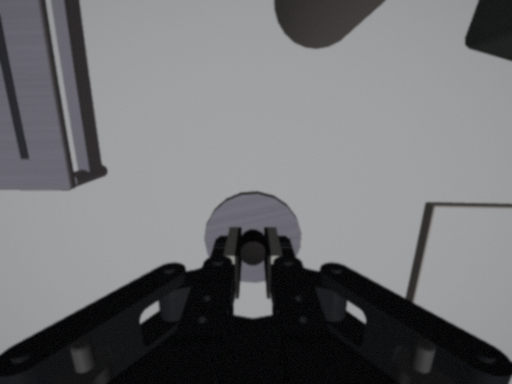

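Emit:
{"name": "jog_arm", "arguments": {"rows": [{"hand":0.05,"dx":0,"dy":-4,"dz":0,"ax":0,"ay":0,"az":0},{"hand":0.05,"dx":0,"dy":-4,"dz":0,"ax":0,"ay":0,"az":0},{"hand":0.05,"dx":0,"dy":-4,"dz":-1,"ax":0,"ay":0,"az":0},{"hand":0.05,"dx":0,"dy":-3,"dz":-2,"ax":0,"ay":0,"az":0},{"hand":0.05,"dx":0,"dy":-2,"dz":-3,"ax":0,"ay":0,"az":0}]}}

```text
time_s: 25.93
position: [0.4364, -0.3542, 0.2822]
tool_rot: [[-0.998, 0.003, 0.069], [-0.069, -0.004, -0.998], [-0.003, -1.0, 0.005]]
ft_force: [0.4, 0.3, -1.0]
grip_width: 0.0129
```

Emit:
{"name": "jog_arm", "arguments": {"rows": [{"hand":0.05,"dx":-0.9,"dy":0,"dz":-4,"ax":0,"ay":0,"az":0},{"hand":0.05,"dx":-0.9,"dy":0,"dz":-4,"ax":0,"ay":0,"az":0},{"hand":0.05,"dx":-0.9,"dy":0,"dz":-4,"ax":0,"ay":0,"az":0},{"hand":0.05,"dx":-0.9,"dy":0,"dz":-4,"ax":0,"ay":0,"az":0},{"hand":0.05,"dx":-0.9,"dy":0,"dz":-4,"ax":0,"ay":0,"az":0}]}}

```text
time_s: 26.35
position: [0.4667, -0.1486, 0.2792]
tool_rot: [[-0.998, 0.001, 0.07], [-0.07, -0.0, -0.998], [-0.001, -1.0, 0.001]]
ft_force: [0.3, -0.2, -0.5]
grip_width: 0.0133
```

Emit:
{"name": "jog_arm", "arguments": {"rows": [{"hand":0.05,"dx":-0.9,"dy":0,"dz":-4,"ax":0,"ay":0,"az":0},{"hand":0.05,"dx":-0.9,"dy":0,"dz":-4,"ax":0,"ay":0,"az":0},{"hand":0.05,"dx":-0.9,"dy":0,"dz":-4,"ax":0,"ay":0,"az":0},{"hand":0.05,"dx":-0.9,"dy":0,"dz":-4,"ax":0,"ay":0,"az":0},{"hand":0.05,"dx":-0.9,"dy":0,"dz":-4,"ax":0,"ay":0,"az":0}]}}

```text
time_s: 26.77
position: [0.4975, 0.0542, 0.2792]
tool_rot: [[-0.998, 0.001, 0.071], [-0.071, -0.0, -0.998], [-0.001, -1.0, 0.0]]
ft_force: [1.2, -1.0, -0.2]
grip_width: 0.0131
```

Emit:
{"name": "jog_arm", "arguments": {"rows": [{"hand":0.05,"dx":-0.9,"dy":0,"dz":-4,"ax":0,"ay":0,"az":0},{"hand":0.05,"dx":-0.9,"dy":0,"dz":-3,"ax":0,"ay":0,"az":0},{"hand":0.05,"dx":0,"dy":0,"dz":0,"ax":0,"ay":0,"az":0},{"hand":0.05,"dx":0,"dy":0,"dz":0,"ax":0,"ay":0,"az":0},{"hand":0.05,"dx":0,"dy":0,"dz":0,"ax":0,"ay":0,"az":0}]}}

```text
time_s: 27.18
position: [0.5107, 0.1228, 0.2787]
tool_rot: [[-0.997, 0.0, 0.071], [-0.071, -0.0, -0.997], [-0.0, -1.0, 0.0]]
ft_force: [-0.0, -0.7, -0.8]
grip_width: 0.0133
```

```bash
python3 go.py 0.52 0.165 0.015;python3 -c "
from h import *
im,s=save('wrist','w20')"
```

```text
27.1833 pos [0.5107 0.1228 0.2787] v 1.4915751429269068 shift cm [-1.2235 26.3718 -4.1521] w 0.013293226590853512 f [-0.     -0.7105 -0.7572]
[[-0.9975  0.0002  0.0707]
 [-0.0707 -0.0003 -0.9975]
 [-0.0002 -1.      0.0003]]
```

View pics/w20.png

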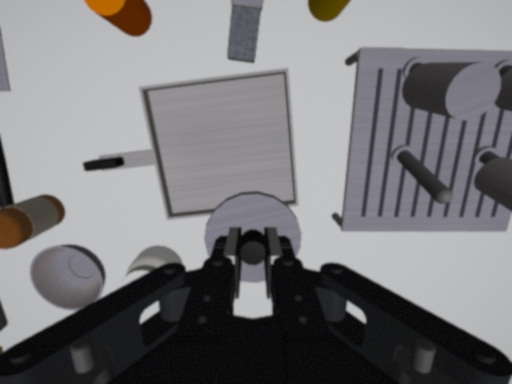

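```bash
python3 - <<'E'
from h import *
d=np.load('pics/w20.npz'); st=dict(position=d['p'],tool_rot=d['R'])
P=onplane('wrist',[(141,88),(287,69),(297,204),(168,217)],.026,st);print(P,P.mean(0))
E
```

```text
[[0.6133 0.2858 0.026 ]
 [0.6515 0.0847 0.026 ]
 [0.4595 0.049  0.026 ]
 [0.4239 0.2504 0.026 ]] [0.537  0.1674 0.026 ]
```

Emit:
{"name": "jog_arm", "arguments": {"rows": [{"hand":0.05,"dx":-1.2,"dy":0,"dz":-4,"ax":0,"ay":0,"az":0},{"hand":0.05,"dx":-0.5,"dy":4,"dz":0,"ax":0,"ay":0,"az":0},{"hand":0.05,"dx":0,"dy":4,"dz":0,"ax":0,"ay":0,"az":0},{"hand":0.05,"dx":0,"dy":4,"dz":0,"ax":0,"ay":0,"az":0},{"hand":0.05,"dx":0,"dy":4,"dz":0,"ax":0,"ay":0,"az":0}]}}

```text
time_s: 27.65
position: [0.525, 0.1629, 0.1173]
tool_rot: [[-0.998, 0.001, 0.069], [-0.069, -0.0, -0.998], [-0.001, -1.0, 0.0]]
ft_force: [1.2, -0.6, -0.5]
grip_width: 0.0133
```

Emit:
{"name": "jog_arm", "arguments": {"rows": [{"hand":0.05,"dx":0,"dy":3,"dz":0,"ax":0,"ay":0,"az":0},{"hand":0.05,"dx":0,"dy":2.5,"dz":0,"ax":0,"ay":0,"az":0},{"hand":0.05,"dx":0,"dy":1.5,"dz":0,"ax":0,"ay":0,"az":0},{"hand":0.05,"dx":0,"dy":0,"dz":0,"ax":0,"ay":0,"az":0},{"hand":0.05,"dx":0,"dy":0,"dz":0,"ax":0,"ay":0,"az":0}]}}

```text
time_s: 28.07
position: [0.5252, 0.1631, 0.0487]
tool_rot: [[-0.998, -0.001, 0.069], [-0.069, -0.0, -0.998], [0.001, -1.0, 0.0]]
ft_force: [0.1, -0.3, 0.3]
grip_width: 0.0132
```

```bash
python3 go.py 0.53 0.165 0.0125;python3 -c "
from h import *
im,s=save('wrist','w21')"
```

```text
28.0667 pos [0.5252 0.1631 0.0487] v 1.750771247625842 shift cm [-0.4898  3.6183 -0.1561] w 0.013243072829969185 f [ 0.1332 -0.2716  0.2583]
[[-0.9976 -0.0006  0.0691]
 [-0.0691 -0.0001 -0.9976]
 [ 0.0006 -1.      0.0001]]
```

View pics/w21.png

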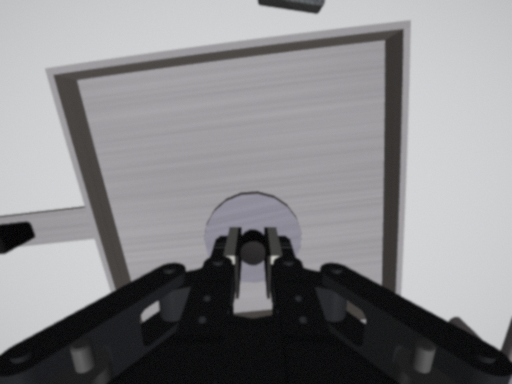

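Over the tray, near its centre. Lower 3.5 cm and settle.

Emit:
{"name": "jog_arm", "arguments": {"rows": [{"hand":0.05,"dx":0,"dy":2,"dz":0,"ax":0,"ay":0,"az":0},{"hand":0.05,"dx":0,"dy":1,"dz":0,"ax":0,"ay":0,"az":0},{"hand":0.05,"dx":0,"dy":0.3,"dz":0,"ax":0,"ay":0,"az":0},{"hand":0.05,"dx":0,"dy":0,"dz":0,"ax":0,"ay":0,"az":0},{"hand":0.05,"dx":0,"dy":0,"dz":0,"ax":0,"ay":0,"az":0}]}}

```text
time_s: 28.53
position: [0.5254, 0.1642, 0.0162]
tool_rot: [[-0.998, 0.001, 0.071], [-0.071, 0.0, -0.998], [-0.001, -1.0, -0.0]]
ft_force: [0.2, 0.8, -1.1]
grip_width: 0.0129
```

Emit:
{"name": "jog_arm", "arguments": {"rows": [{"hand":0.05,"dx":0,"dy":0.1,"dz":0,"ax":0,"ay":0,"az":0},{"hand":0.05,"dx":0,"dy":0,"dz":0,"ax":0,"ay":0,"az":0},{"hand":0.05,"dx":0,"dy":0,"dz":0,"ax":0,"ay":0,"az":0},{"hand":0.05,"dx":0,"dy":0,"dz":0,"ax":0,"ay":0,"az":0},{"hand":0.05,"dx":0,"dy":0,"dz":0,"ax":0,"ay":0,"az":0}]}}

```text
time_s: 28.95
position: [0.5251, 0.1642, 0.0146]
tool_rot: [[-0.997, 0.0, 0.071], [-0.071, 0.0, -0.997], [-0.0, -1.0, 0.0]]
ft_force: [-0.3, 0.6, -1.5]
grip_width: 0.013
```

Emit:
{"name": "jog_arm", "arguments": {"rows": [{"hand":0.05,"dx":0,"dy":0.2,"dz":0,"ax":0,"ay":0,"az":0},{"hand":0.05,"dx":0,"dy":0,"dz":0,"ax":0,"ay":0,"az":0},{"hand":0.05,"dx":0,"dy":0,"dz":0,"ax":0,"ay":0,"az":0},{"hand":0.05,"dx":0,"dy":0,"dz":0,"ax":0,"ay":0,"az":0},{"hand":0.05,"dx":0,"dy":0,"dz":0,"ax":0,"ay":0,"az":0}]}}

```text
time_s: 29.37
position: [0.525, 0.1642, 0.0124]
tool_rot: [[-0.997, 0.0, 0.071], [-0.071, -0.0, -0.997], [-0.0, -1.0, 0.0]]
ft_force: [0.3, -0.3, 0.3]
grip_width: 0.0129
```

Emit:
{"name": "jog_arm", "arguments": {"rows": [{"hand":0.35,"dx":0,"dy":0,"dz":0,"ax":0,"ay":0,"az":0},{"hand":0.35,"dx":0,"dy":0,"dz":0,"ax":0,"ay":0,"az":0},{"hand":0.35,"dx":0,"dy":0,"dz":0,"ax":0,"ay":0,"az":0},{"hand":0.35,"dx":0,"dy":-1,"dz":0,"ax":0,"ay":0,"az":0},{"hand":0.35,"dx":0,"dy":-3,"dz":0,"ax":0,"ay":0,"az":0}]}}

```text
time_s: 29.78
position: [0.5231, 0.1639, 0.0503]
tool_rot: [[-0.997, -0.007, 0.071], [-0.071, -0.001, -0.998], [0.007, -1.0, 0.0]]
ft_force: [0.0, -0.8, -0.3]
grip_width: 0.0297
```

Emit:
{"name": "jog_arm", "arguments": {"rows": [{"hand":0.35,"dx":0,"dy":-4,"dz":0,"ax":0,"ay":0,"az":0},{"hand":0.35,"dx":0,"dy":-4,"dz":0,"ax":0,"ay":0,"az":0},{"hand":0.35,"dx":1,"dy":-4,"dz":0,"ax":0,"ay":0,"az":0},{"hand":0.35,"dx":2,"dy":-4,"dz":0,"ax":0,"ay":0,"az":0},{"hand":0.35,"dx":2,"dy":-2,"dz":0,"ax":0,"ay":0,"az":0}]}}

```text
time_s: 30.2
position: [0.4769, 0.1608, 0.2346]
tool_rot: [[-0.997, 0.007, 0.071], [-0.071, 0.001, -0.998], [-0.007, -1.0, -0.0]]
ft_force: [-0.2, 1.0, -0.2]
grip_width: 0.0299
```

Emit:
{"name": "jog_arm", "arguments": {"rows": [{"hand":0.35,"dx":2,"dy":0,"dz":-2,"ax":0,"ay":0,"az":0},{"hand":0.35,"dx":0,"dy":0,"dz":-2,"ax":0,"ay":0,"az":0},{"hand":0.35,"dx":0,"dy":0,"dz":0,"ax":0,"ay":0,"az":0},{"hand":0.35,"dx":0,"dy":0,"dz":0,"ax":0,"ay":0,"az":0},{"hand":0.35,"dx":0,"dy":0,"dz":0,"ax":0,"ay":0,"az":0}]}}

```text
time_s: 30.62
position: [0.4538, 0.1989, 0.2299]
tool_rot: [[-0.997, 0.0, 0.071], [-0.071, -0.0, -0.997], [-0.0, -1.0, 0.0]]
ft_force: [-0.0, 0.4, -0.0]
grip_width: 0.0299
```

```bash
python3 go.py 0.53 0.165 0.0125;python3 -c "
from h import *
im,s=save('wrist','w22')
cv2.imwrite('pics/w22b.png',cv2.resize(cv2.imread('pics/w22.png'),(800,600),interpolation=cv2.INTER_CUBIC))
im,s=save('top','t22')
im,s=save('scene','s22')"
```

```text
30.6167 pos [0.4538 0.1989 0.2299] v 0.7564277529596276 shift cm [-7.358  21.7441  3.9134] w 0.029940062400029343 f [-0.0123  0.3999 -0.0066]
[[-0.9975  0.0001  0.0708]
 [-0.0708 -0.0003 -0.9975]
 [-0.     -1.      0.0003]]
```

View pics/w22b.png

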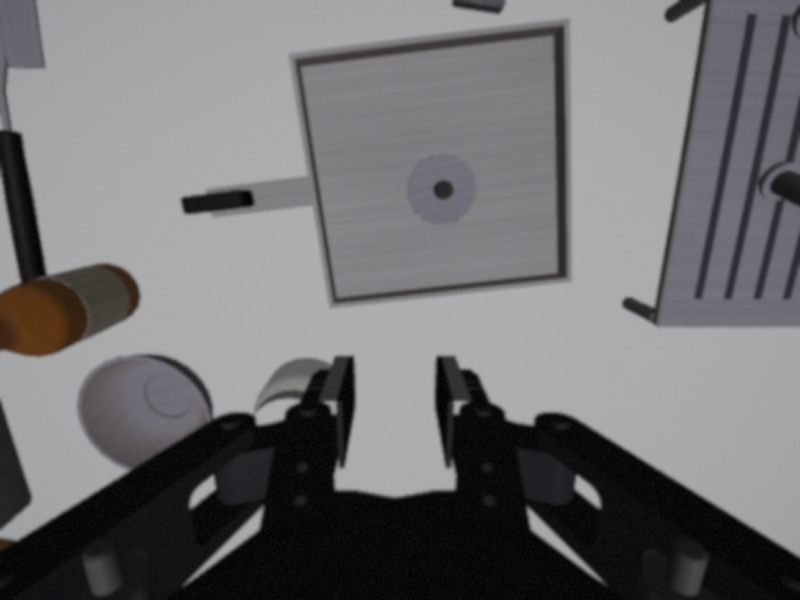

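View pics/t22.png

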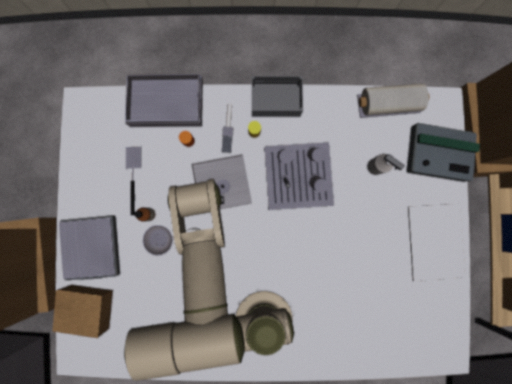

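View pics/s22.png

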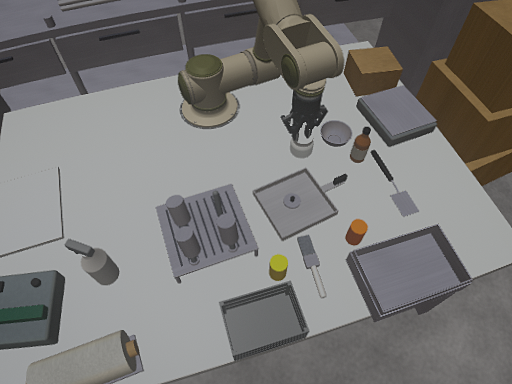

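```bash
python3 - <<'E'
from h import *
d=np.load('pics/w22.npz'); st=dict(position=d['p'],tool_rot=d['R'])
im=d['im']; g=cv2.resize(cv2.cvtColor(im,cv2.COLOR_RGB2BGR)[90:220,80:380],None,fx=2.6,fy=2.6,interpolation=cv2.INTER_CUBIC); cv2.imwrite('pics/w22c.png',cv2.resize(cv2.cvtColor(im,cv2.COLOR_RGB2BGR)[100:160,100:220],None,fx=6.5,fy=6.5,interpolation=cv2.INTER_CUBIC))
gray=cv2.cvtColor(im,cv2.COLOR_RGB2GRAY)
f=lambda L: np.array(L)*.64
P=onplane('wrist',f([(291,56),(567,20),(570,280),(332,305)]),.026,st);print(P,P.mean(0))
for i in range(4):
    e=P[(i+1)%4]-P[i]; print(np.linalg.norm(e), np.degrees(np.arctan2(e[1],e[0])))
print('sauce base', onplane('wrist',f([(105,293)]),.0,st))
s=status.observe();print(s['q'])
E
```

```text
[[0.6132 0.2874 0.026 ]
 [0.652  0.0848 0.026 ]
 [0.4582 0.048  0.026 ]
 [0.4218 0.2505 0.026 ]] [0.5363 0.1677 0.026 ]
0.20622245839620335 -79.14399415878457
0.19730872737326285 -169.24934946293266
0.20576150302624233 100.19207176546476
0.1949241488414712 10.88891504530052
sauce base [[0.4111 0.4665 0.    ]]
[ 9.9187 16.4313 82.841  -0.0056 80.7553 95.9184]
```

View pics/w22c.png

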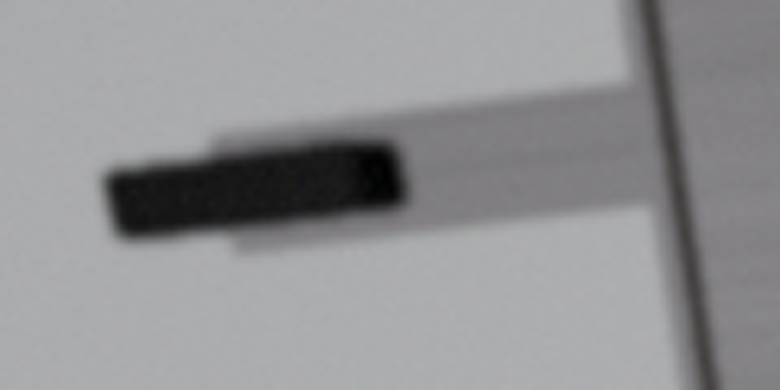

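Emit:
{"name": "jog_arm", "arguments": {"rows": [{"hand":0.35,"dx":0,"dy":0,"dz":-3,"ax":0,"ay":-6.9,"az":0},{"hand":0.35,"dx":0,"dy":0,"dz":-3,"ax":0,"ay":-6.9,"az":0},{"hand":0.35,"dx":0,"dy":0,"dz":-3,"ax":0,"ay":-6.9,"az":0},{"hand":0.35,"dx":0,"dy":0,"dz":-3,"ax":0,"ay":-6.9,"az":0},{"hand":0.35,"dx":0,"dy":0,"dz":0,"ax":0,"ay":-6.9,"az":0}]}}

```text
time_s: 31.18
position: [0.4225, 0.3175, 0.2295]
tool_rot: [[-0.776, -0.001, 0.63], [-0.63, 0.001, -0.776], [0.0, -1.0, -0.001]]
ft_force: [-0.1, -0.4, 0.6]
grip_width: 0.0299
```

Emit:
{"name": "jog_arm", "arguments": {"rows": [{"hand":0.35,"dx":0,"dy":0,"dz":0,"ax":0,"ay":-6.9,"az":0},{"hand":0.35,"dx":0,"dy":0,"dz":0,"ax":0,"ay":-6.9,"az":0},{"hand":0.35,"dx":0,"dy":0,"dz":0,"ax":0,"ay":-6.9,"az":0},{"hand":0.35,"dx":0,"dy":0,"dz":0,"ax":0,"ay":-6.9,"az":0},{"hand":0.35,"dx":0,"dy":0,"dz":0,"ax":0,"ay":-6.9,"az":0}]}}

```text
time_s: 31.6
position: [0.4245, 0.314, 0.2295]
tool_rot: [[-0.287, -0.0, 0.958], [-0.958, -0.0, -0.287], [0.0, -1.0, -0.0]]
ft_force: [0.4, -0.2, 0.5]
grip_width: 0.0301
```

Emit:
{"name": "jog_arm", "arguments": {"rows": [{"hand":0.35,"dx":0,"dy":0,"dz":0,"ax":0,"ay":-6.9,"az":0},{"hand":0.35,"dx":0,"dy":0,"dz":0,"ax":0,"ay":-6.9,"az":0},{"hand":0.35,"dx":0,"dy":0,"dz":0,"ax":0,"ay":-6.9,"az":0},{"hand":0.35,"dx":0,"dy":0,"dz":0,"ax":0,"ay":-6.8,"az":0},{"hand":0.35,"dx":0,"dy":0,"dz":0,"ax":0,"ay":0,"az":0}]}}

```text
time_s: 32.02
position: [0.4245, 0.314, 0.2295]
tool_rot: [[0.186, -0.001, 0.982], [-0.982, -0.0, 0.186], [0.0, -1.0, -0.001]]
ft_force: [0.2, -0.2, 0.3]
grip_width: 0.0302
```

```bash
python3 - <<'E'
from h import *
d=np.load('pics/w22.npz'); st=dict(position=d['p'],tool_rot=d['R'])
print(onplane('wrist',[(136.15,129.5)],.042,st))
E
python3 go.py 0.5032 0.3446 0.12; python3 -c "
from h import *
print(status.observe()['q'])
im,s=save('wrist','w23')"
```

```text
[[0.5027 0.3443 0.042 ]]
32.0167 pos [0.4245 0.314  0.2295] v 11.813089314844216 shift cm [-1.5446 10.9432  8.3103] w 0.03016043945036755 f [ 0.2315 -0.1731  0.2883]
[[ 0.1865 -0.0005  0.9825]
 [-0.9825 -0.0003  0.1865]
 [ 0.0002 -1.     -0.0006]]
[23.6306 19.6889 77.9667 -0.0041 82.3799 12.8834]
```

View pics/w23.png

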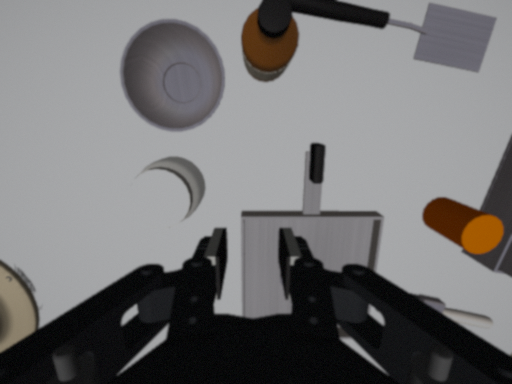

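```bash
python3 - <<'E'
from h import *
d=np.load('pics/w23.npz'); st=dict(position=d['p'],tool_rot=d['R'])
print(onplane('wrist',[(266,57),(266,80)],.0,st), onplane('wrist',[(317,166)],.03,st),onplane('wrist',[(275,15)],.15,st))
E
```

```text
[[0.4136 0.4622 0.    ]
 [0.4191 0.4353 0.    ]] [[0.5042 0.3414 0.03  ]] [[0.4137 0.4584 0.15  ]]
```

Emit:
{"name": "jog_arm", "arguments": {"rows": [{"hand":0.4,"dx":-0.5,"dy":0,"dz":2.5,"ax":0,"ay":0,"az":0},{"hand":0.4,"dx":-0.5,"dy":0,"dz":2.5,"ax":0,"ay":0,"az":0},{"hand":0.4,"dx":-0.5,"dy":2,"dz":2.3,"ax":0,"ay":0,"az":0},{"hand":0.4,"dx":0,"dy":4,"dz":1,"ax":0,"ay":0,"az":0},{"hand":0.4,"dx":0,"dy":4,"dz":0,"ax":0,"ay":0,"az":0}]}}

```text
time_s: 32.48
position: [0.5056, 0.3446, 0.1287]
tool_rot: [[0.178, 0.004, 0.984], [-0.984, 0.001, 0.178], [-0.001, -1.0, 0.004]]
ft_force: [0.4, -0.1, -1.3]
grip_width: 0.0339
```

Emit:
{"name": "jog_arm", "arguments": {"rows": [{"hand":0.4,"dx":0,"dy":0,"dz":0,"ax":0,"ay":0,"az":0},{"hand":0.4,"dx":0,"dy":0,"dz":0,"ax":0,"ay":0,"az":0},{"hand":0.4,"dx":0,"dy":0,"dz":0,"ax":0,"ay":0,"az":0},{"hand":0.4,"dx":0,"dy":0,"dz":0,"ax":0,"ay":0,"az":0},{"hand":0.4,"dx":0,"dy":0,"dz":0,"ax":0,"ay":0,"az":0}]}}

```text
time_s: 32.9
position: [0.5037, 0.3447, 0.1323]
tool_rot: [[0.183, 0.004, 0.983], [-0.983, 0.002, 0.183], [-0.001, -1.0, 0.004]]
ft_force: [0.3, 0.1, 0.9]
grip_width: 0.0343
```

```bash
python3 go.py 0.503 0.3445 0.021; python3 -c "
from h import *
im,s=save('wrist','w24')"
```

```text
32.9 pos [0.5037 0.3447 0.1323] v 0.7551338278357925 shift cm [ 0.0219 11.1327 -0.1177] w 0.03427745318635808 f [0.2708 0.1369 0.8842]
[[ 0.1826  0.004   0.9832]
 [-0.9832  0.0017  0.1826]
 [-0.001  -1.      0.0042]]
```

View pics/w24.png

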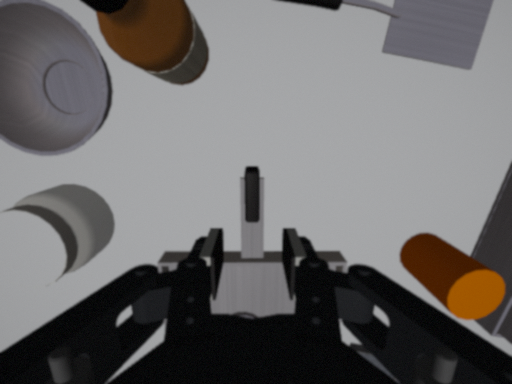

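Emit:
{"name": "jog_arm", "arguments": {"rows": [{"hand":0.4,"dx":0,"dy":3,"dz":0,"ax":0,"ay":0,"az":0},{"hand":0.4,"dx":0,"dy":3,"dz":0,"ax":0,"ay":0,"az":0},{"hand":0.4,"dx":0,"dy":2,"dz":0,"ax":0,"ay":0,"az":0},{"hand":0.4,"dx":0,"dy":1,"dz":0,"ax":0,"ay":0,"az":0},{"hand":0.4,"dx":0,"dy":0,"dz":0,"ax":0,"ay":0,"az":0}]}}

```text
time_s: 33.37
position: [0.5024, 0.3441, 0.0386]
tool_rot: [[0.183, -0.002, 0.983], [-0.983, -0.001, 0.183], [0.001, -1.0, -0.003]]
ft_force: [0.3, -0.2, -0.6]
grip_width: 0.034
```

```bash
python3 go.py 0.503 0.3445 0.021; python3 -c "
from h import *
im,s=save('wrist','w25')"
```

```text
33.3667 pos [0.5024 0.3441 0.0386] v 2.591793300338474 shift cm [-0.0291  1.757   0.0719] w 0.033998233137180964 f [ 0.2556 -0.2109 -0.6063]
[[ 0.1829 -0.0024  0.9831]
 [-0.9831 -0.001   0.1829]
 [ 0.0006 -1.     -0.0025]]
```

View pics/w25.png

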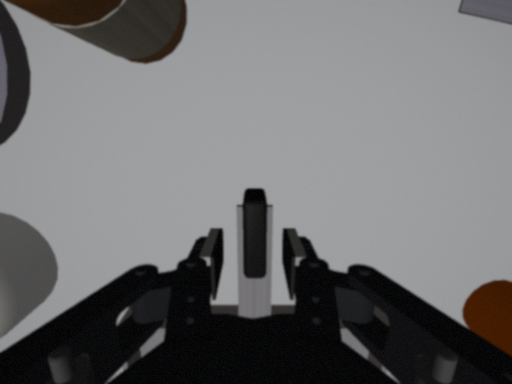

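Emit:
{"name": "jog_arm", "arguments": {"rows": [{"hand":0.4,"dx":0,"dy":1.2,"dz":0,"ax":0,"ay":0,"az":0},{"hand":0.4,"dx":0,"dy":0.7,"dz":0,"ax":0,"ay":0,"az":0},{"hand":0.4,"dx":0,"dy":0,"dz":0,"ax":0,"ay":0,"az":0},{"hand":0.4,"dx":0,"dy":0,"dz":0,"ax":0,"ay":0,"az":0},{"hand":0.4,"dx":0,"dy":0,"dz":0,"ax":0,"ay":0,"az":0}]}}

```text
time_s: 33.83
position: [0.5035, 0.3446, 0.0218]
tool_rot: [[0.183, 0.001, 0.983], [-0.983, 0.001, 0.183], [-0.0, -1.0, 0.001]]
ft_force: [-0.6, 0.4, -0.7]
grip_width: 0.034
```

Emit:
{"name": "jog_arm", "arguments": {"rows": [{"hand":0.05,"dx":0,"dy":0,"dz":0,"ax":0,"ay":0,"az":0},{"hand":0.05,"dx":0,"dy":0,"dz":0,"ax":0,"ay":0,"az":0},{"hand":0.05,"dx":0,"dy":0,"dz":0,"ax":0,"ay":0,"az":0},{"hand":0.05,"dx":0,"dy":0,"dz":0,"ax":0,"ay":0,"az":0},{"hand":0.05,"dx":0,"dy":0,"dz":0,"ax":0,"ay":0,"az":0}], "newtons": 70}}

```text
time_s: 34.25
position: [0.5033, 0.3445, 0.0215]
tool_rot: [[0.183, 0.001, 0.983], [-0.983, 0.0, 0.183], [-0.0, -1.0, 0.001]]
ft_force: [-0.7, -0.5, 5.9]
grip_width: 0.0123
```

```bash
python3 go.py 0.503 0.3445 0.021; python3 -c "
from h import *
im,s=save('top','t26')
im,s=save('scene','s26');im=cv2.imread('pics/s26.png'); c=cv2.resize(im[120:300,130:410],None,fx=2.8,fy=2.8,interpolation=cv2.INTER_CUBIC); cv2.imwrite('pics/s26c.png',c)"
```

```text
34.25 pos [0.5033 0.3445 0.0215] v 0.05151274628394844 shift cm [-0.0024  0.0535 -0.0311] w 0.012250329569206388 f [-0.666  -0.5169  5.8596]
[[ 0.1833  0.0012  0.983 ]
 [-0.9831  0.0005  0.1833]
 [-0.0002 -1.      0.0013]]
```

View pics/s26c.png

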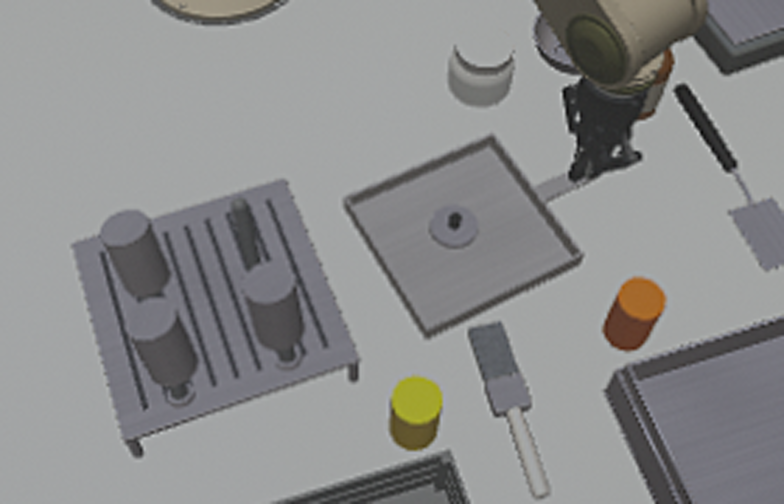

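```bash
python3 - <<'E'
from h import *
d=np.load('pics/w3.npz'); st=dict(position=d['p'],tool_rot=d['R'])
B=onplane('wrist',np.array([(405,61),(441,65)])*.64,.0,st);print(B)
o=np.array([.563,-.1417]);a=np.radians(3.7);Rr=np.array([[np.cos(a),-np.sin(a)],[np.sin(a),np.cos(a)]])
print('rack frame',(B[:,:2]-o)@Rr)
for y in (.489,.45,.40,.30,.183): print(y, o+Rr@[0,y])
print(np.array([[.5033,.3445]]-o)@Rr)
E
```

```text
[[0.6634 0.1673 0.    ]
 [0.6624 0.1306 0.    ]]
rack frame [[0.1201 0.3019]
 [0.1167 0.2653]]
0.489 [0.5314 0.3463]
0.45 [0.534  0.3074]
0.4 [0.5372 0.2575]
0.3 [0.5436 0.1577]
0.183 [0.5512 0.0409]
[[-0.0282  0.489 ]]
```

Emit:
{"name": "jog_arm", "arguments": {"rows": [{"hand":0.05,"dx":0.5,"dy":0,"dz":0.26,"ax":0,"ay":0.7,"az":0},{"hand":0.05,"dx":0.5,"dy":0,"dz":0.26,"ax":0,"ay":0.7,"az":0},{"hand":0.05,"dx":0.5,"dy":0,"dz":0.26,"ax":0,"ay":0.7,"az":0},{"hand":0.05,"dx":0.5,"dy":0,"dz":0.26,"ax":0,"ay":0.7,"az":0},{"hand":0.05,"dx":0.5,"dy":0,"dz":0.26,"ax":0,"ay":0.7,"az":0}]}}

```text
time_s: 34.77
position: [0.5201, 0.3227, 0.0216]
tool_rot: [[0.122, 0.001, 0.993], [-0.993, 0.002, 0.122], [-0.002, -1.0, 0.002]]
ft_force: [-2.4, 4.6, 5.8]
grip_width: 0.0127
```

Emit:
{"name": "jog_arm", "arguments": {"rows": [{"hand":0.05,"dx":0.5,"dy":0,"dz":0.26,"ax":0,"ay":0.7,"az":0},{"hand":0.05,"dx":0.5,"dy":0,"dz":0.26,"ax":0,"ay":0.7,"az":0},{"hand":0.05,"dx":0.5,"dy":0,"dz":0.26,"ax":0,"ay":0.7,"az":0},{"hand":0.05,"dx":0.5,"dy":0,"dz":0.26,"ax":0,"ay":0.7,"az":0},{"hand":0.05,"dx":0.2,"dy":0,"dz":0.26,"ax":0,"ay":0.6,"az":0}]}}

```text
time_s: 35.18
position: [0.5352, 0.3017, 0.0216]
tool_rot: [[0.063, 0.001, 0.998], [-0.998, 0.002, 0.063], [-0.002, -1.0, 0.001]]
ft_force: [-2.8, 4.7, 7.4]
grip_width: 0.0125
```

Emit:
{"name": "jog_arm", "arguments": {"rows": [{"hand":0.05,"dx":0,"dy":0,"dz":0,"ax":0,"ay":0,"az":0},{"hand":0.05,"dx":0,"dy":0,"dz":0,"ax":0,"ay":0,"az":0},{"hand":0.05,"dx":0,"dy":0,"dz":0,"ax":0,"ay":0,"az":0},{"hand":0.05,"dx":0,"dy":0,"dz":0,"ax":0,"ay":0,"az":0},{"hand":0.05,"dx":0,"dy":0,"dz":0,"ax":0,"ay":0,"az":0}]}}

```text
time_s: 35.6
position: [0.5356, 0.3014, 0.0216]
tool_rot: [[0.063, 0.002, 0.998], [-0.998, 0.001, 0.063], [-0.001, -1.0, 0.002]]
ft_force: [-0.5, 0.3, 5.8]
grip_width: 0.0124
```

```bash
cat > rf.py <<'E'
from h import *
s=status.observe();o=np.array([.563,-.1417]);a=np.radians(3.7);Rr=np.array([[np.cos(a),-np.sin(a)],[np.sin(a),np.cos(a)]])
R=np.array(s['tool_rot']);print('grip in rack',(s['position'][:2]-o)@Rr,'z',s['position'][2],'yaw rel rack',np.degrees(np.arctan2(R[1,2],R[0,2]))-3.7,'w',s['grip_width'],'f',s['ft_force'],'t',s['time_s'])
E
python3 rf.py; python3 -c "
from h import *
im,s=save('wrist','w27')
im,s=save('top','t27');im=cv2.imread('pics/t27.png'); c=cv2.resize(im[120:240,160:360],None,fx=4,fy=4,interpolation=cv2.INTER_CUBIC); cv2.imwrite('pics/t27c.png',c)
im,s=save('scene','s27');im=cv2.imread('pics/s27.png'); c=cv2.resize(im[120:300,130:410],None,fx=2.8,fy=2.8,interpolation=cv2.INTER_CUBIC); cv2.imwrite('pics/s27c.png',c)"
```

```text
grip in rack [0.0012 0.444 ] z 0.021618269696522505 yaw rel rack -0.08725564699821131 w 0.01239127399452255 f [-0.5001  0.3144  5.8472] t 35.6
```

View pics/t27c.png

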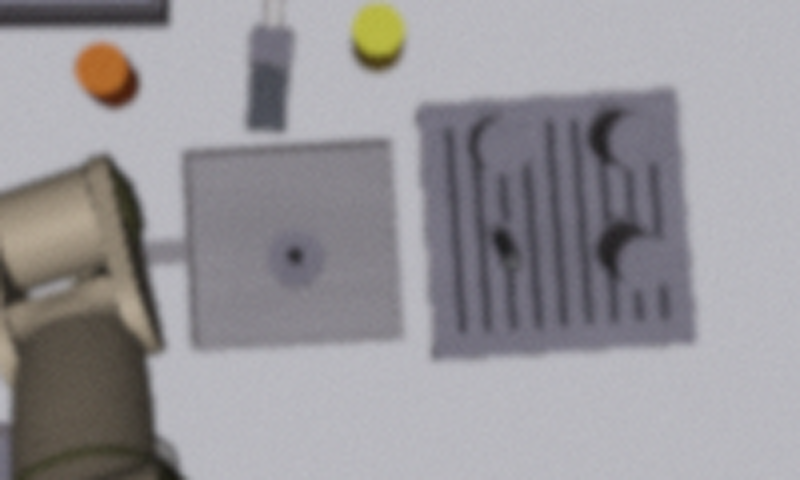

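View pics/s27c.png

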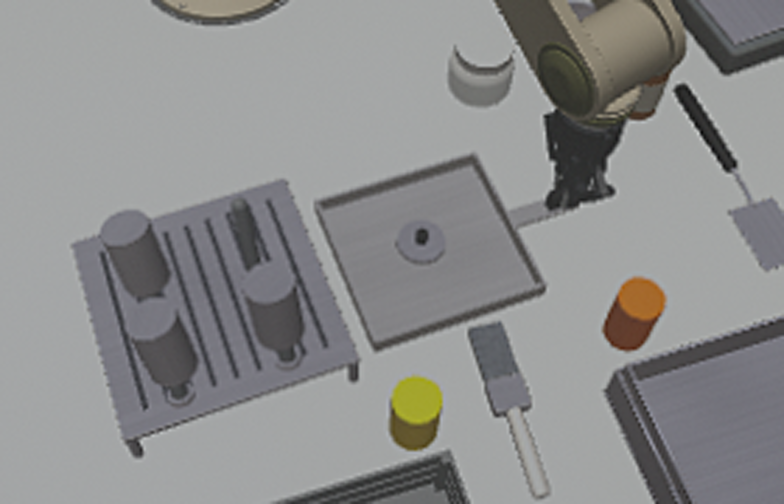

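```bash
python3 - <<'E'
from h import *
f=lambda L: np.array(L)/4+[160,120]
T=onplane('top',f([(184,151),(389,140),(402,338),(194,348)]),.026)[:,:2]
D=onplane('top',f([(417,103),(676,90),(694,342),(433,357)]),.056)[:,:2]
o=np.array([.563,-.1417]);a=np.radians(3.7);Rr=np.array([[np.cos(a),-np.sin(a)],[np.sin(a),np.cos(a)]])
print((T-o)@Rr,((T-o)@Rr).mean(0));print((D-o)@Rr,((D-o)@Rr).mean(0))
for P in (T,D):
  for i in range(4):
    e=P[(i+1)%4]-P[i]; print(np.linalg.norm(e), np.degrees(np.arctan2(e[1],e[0])))
E
```

```text
[[ 0.0963  0.3631]
 [ 0.0938  0.1597]
 [-0.1023  0.1599]
 [-0.099   0.364 ]] [-0.0028  0.2617]
[[ 0.1235  0.1308]
 [ 0.1205 -0.1228]
 [-0.1256 -0.1199]
 [-0.1232  0.1322]] [-0.0012  0.0051]
0.20341561188034332 -86.9946053572705
0.19618720179491736 -176.37538750734754
0.20408948862075893 92.74662807464222
0.19525938486547997 3.4304189118762665
0.2535764991842458 -86.97711752361403
0.2461586037575608 -176.97256485972048
0.2520747482177121 93.14896434435225
0.24671799819253282 3.3763232152451805
```

Emit:
{"name": "jog_arm", "arguments": {"rows": [{"hand":0.05,"dx":0.6,"dy":0,"dz":0.1,"ax":0,"ay":0,"az":0},{"hand":0.05,"dx":1,"dy":0,"dz":0,"ax":0,"ay":0,"az":0},{"hand":0.05,"dx":1.2,"dy":0,"dz":0,"ax":0,"ay":0,"az":0},{"hand":0.05,"dx":1.2,"dy":0,"dz":0,"ax":0,"ay":0,"az":0},{"hand":0.05,"dx":1,"dy":0,"dz":0,"ax":0,"ay":0,"az":0}]}}

```text
time_s: 36.17
position: [0.5397, 0.2516, 0.0216]
tool_rot: [[0.064, 0.002, 0.998], [-0.998, 0.002, 0.064], [-0.002, -1.0, 0.002]]
ft_force: [-0.4, 4.2, 5.3]
grip_width: 0.0125
```

Emit:
{"name": "jog_arm", "arguments": {"rows": [{"hand":0.05,"dx":1,"dy":0,"dz":0,"ax":0,"ay":0,"az":0},{"hand":0.05,"dx":1,"dy":0,"dz":0,"ax":0,"ay":0,"az":0},{"hand":0.05,"dx":1,"dy":0,"dz":0,"ax":0,"ay":0,"az":0},{"hand":0.05,"dx":1,"dy":0,"dz":0,"ax":0,"ay":0,"az":0},{"hand":0.05,"dx":1,"dy":0,"dz":0,"ax":0,"ay":0,"az":0}]}}

```text
time_s: 36.58
position: [0.5429, 0.2019, 0.0216]
tool_rot: [[0.064, 0.002, 0.998], [-0.998, 0.002, 0.064], [-0.002, -1.0, 0.002]]
ft_force: [0.2, 5.4, 5.9]
grip_width: 0.0124
```

```bash
python3 rf.py; python3 -c "
from h import *
im,s=save('top','t28');im=cv2.imread('pics/t28.png'); c=cv2.resize(im[120:240,160:360],None,fx=4,fy=4,interpolation=cv2.INTER_CUBIC); cv2.imwrite('pics/t28c.png',c)
im,s=save('scene','s28');im=cv2.imread('pics/s28.png'); c=cv2.resize(im[120:300,130:410],None,fx=2.8,fy=2.8,interpolation=cv2.INTER_CUBIC); cv2.imwrite('pics/s28c.png',c)"
```

```text
grip in rack [0.0021 0.3442] z 0.02162893216020496 yaw rel rack -0.05099955445858617 w 0.012424719462696313 f [0.1873 5.3596 5.8683] t 36.5833
```

View pics/s28c.png

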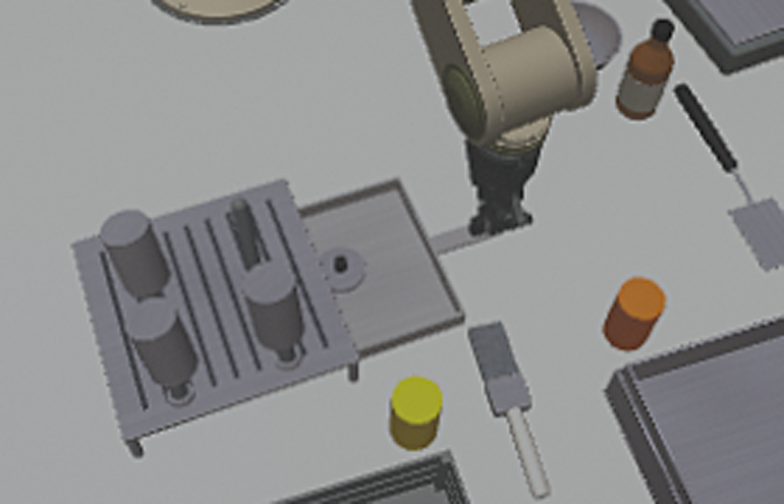

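View pics/t28c.png

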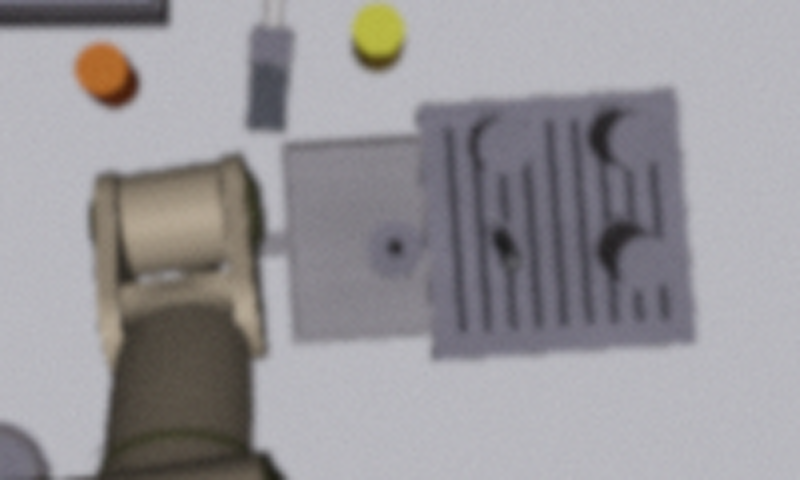

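Emit:
{"name": "jog_arm", "arguments": {"rows": [{"hand":0.05,"dx":1.1,"dy":0,"dz":-0.1,"ax":0,"ay":0,"az":0},{"hand":0.05,"dx":1.1,"dy":0,"dz":0,"ax":0,"ay":0,"az":0},{"hand":0.05,"dx":1.1,"dy":0,"dz":0,"ax":0,"ay":0,"az":0},{"hand":0.05,"dx":1.1,"dy":0,"dz":0,"ax":0,"ay":0,"az":0},{"hand":0.05,"dx":1.1,"dy":0,"dz":0,"ax":0,"ay":0,"az":0}]}}

```text
time_s: 37.1
position: [0.5454, 0.147, 0.0216]
tool_rot: [[0.064, 0.002, 0.998], [-0.998, 0.002, 0.064], [-0.002, -1.0, 0.002]]
ft_force: [-0.0, 6.3, 7.9]
grip_width: 0.0128
```

Emit:
{"name": "jog_arm", "arguments": {"rows": [{"hand":0.05,"dx":1.1,"dy":0,"dz":0,"ax":0,"ay":0,"az":0},{"hand":0.05,"dx":1.1,"dy":0,"dz":0,"ax":0,"ay":0,"az":0},{"hand":0.05,"dx":1.1,"dy":0,"dz":0,"ax":0,"ay":0,"az":0},{"hand":0.05,"dx":1.1,"dy":0,"dz":0,"ax":0,"ay":0,"az":0},{"hand":0.05,"dx":1.1,"dy":0,"dz":0,"ax":0,"ay":0,"az":0}]}}

```text
time_s: 37.52
position: [0.5488, 0.0921, 0.0216]
tool_rot: [[0.064, 0.002, 0.998], [-0.998, 0.002, 0.064], [-0.001, -1.0, 0.002]]
ft_force: [-0.5, 6.6, 7.7]
grip_width: 0.0124
```

```bash
python3 rf.py
```

```text
grip in rack [0.001  0.2342] z 0.02160739096956343 yaw rel rack -0.0442877027450308 w 0.01235895907337268 f [-0.5374  6.5809  7.7322] t 37.5167
```

Emit:
{"name": "jog_arm", "arguments": {"rows": [{"hand":0.05,"dx":1,"dy":0,"dz":0,"ax":0,"ay":0,"az":0},{"hand":0.05,"dx":1,"dy":0,"dz":0,"ax":0,"ay":0,"az":0},{"hand":0.05,"dx":0.8,"dy":0,"dz":0,"ax":0,"ay":0,"az":0},{"hand":0.05,"dx":0.6,"dy":0,"dz":0,"ax":0,"ay":0,"az":0},{"hand":0.05,"dx":0.4,"dy":0,"dz":0,"ax":0,"ay":0,"az":0}]}}

```text
time_s: 37.93
position: [0.5513, 0.054, 0.0216]
tool_rot: [[0.063, 0.002, 0.998], [-0.998, 0.001, 0.063], [-0.001, -1.0, 0.002]]
ft_force: [0.4, 6.8, 8.2]
grip_width: 0.0123
```

```bash
python3 rf.py; python3 -c "
from h import *
im,s=save('wrist','w29')
im,s=save('top','t29');im=cv2.imread('pics/t29.png'); c=cv2.resize(im[120:240,160:360],None,fx=4,fy=4,interpolation=cv2.INTER_CUBIC); cv2.imwrite('pics/t29c.png',c)
im,s=save('scene','s29');im=cv2.imread('pics/s29.png'); c=cv2.resize(im[120:300,130:410],None,fx=2.8,fy=2.8,interpolation=cv2.INTER_CUBIC); cv2.imwrite('pics/s29c.png',c)"
```

```text
grip in rack [0.0009 0.1961] z 0.02160230830018991 yaw rel rack -0.07734738397417429 w 0.0123484618954336 f [0.3579 6.7551 8.2412] t 37.9333
```

View pics/s29c.png

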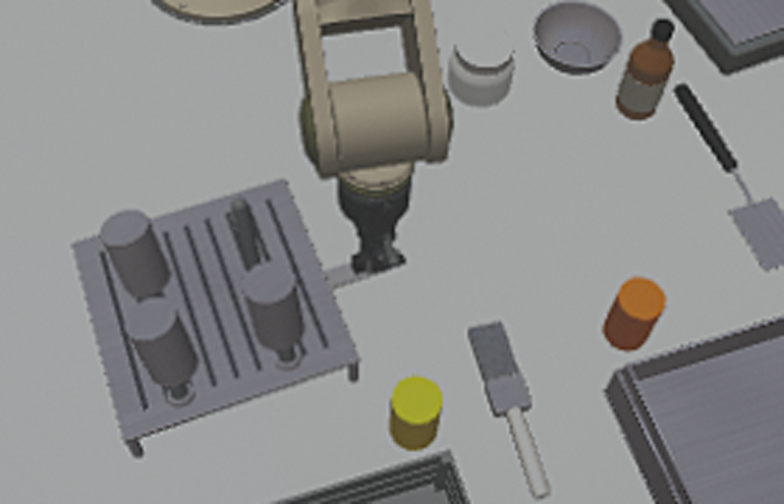

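View pics/t29c.png

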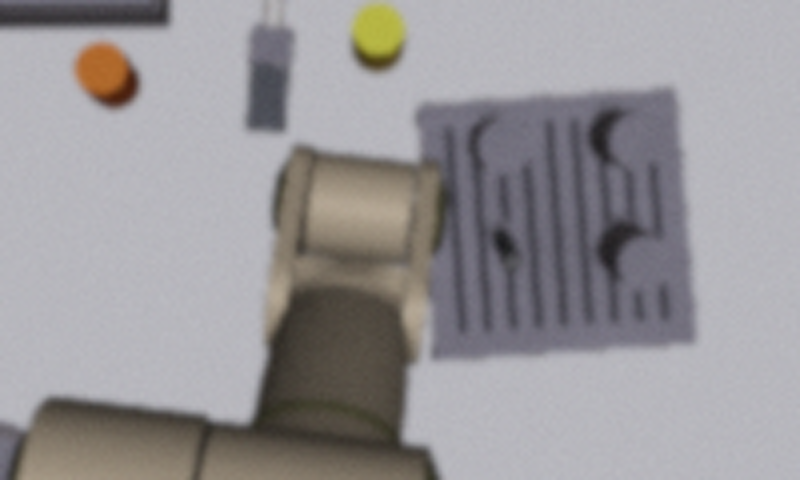

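View pics/w29.png

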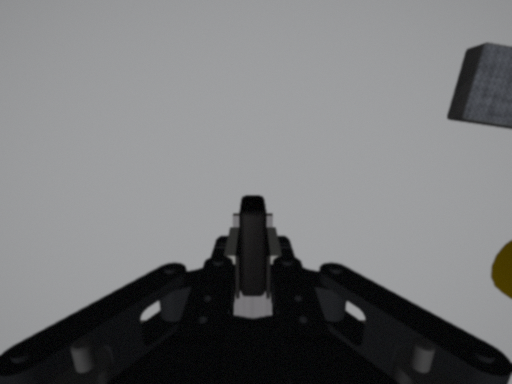

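Emit:
{"name": "jog_arm", "arguments": {"rows": [{"hand":0.05,"dx":0,"dy":0,"dz":0,"ax":0,"ay":0,"az":0},{"hand":0.05,"dx":0,"dy":0,"dz":0,"ax":0,"ay":0,"az":0},{"hand":0.05,"dx":0.4,"dy":0,"dz":0,"ax":0,"ay":0,"az":0},{"hand":0.05,"dx":0.3,"dy":0,"dz":0,"ax":0,"ay":0,"az":0},{"hand":0.05,"dx":0,"dy":0,"dz":0,"ax":0,"ay":0,"az":0}]}}

```text
time_s: 38.5
position: [0.5517, 0.0471, 0.0216]
tool_rot: [[0.063, 0.002, 0.998], [-0.998, 0.001, 0.063], [-0.001, -1.0, 0.002]]
ft_force: [0.1, 4.3, 8.3]
grip_width: 0.0125
```

```bash
python3 rf.py
```

```text
grip in rack [0.0009 0.1891] z 0.02156789246436251 yaw rel rack -0.06029819104715495 w 0.012514367168419308 f [0.1294 4.2524 8.2911] t 38.5
```

Emit:
{"name": "jog_arm", "arguments": {"rows": [{"hand":0.05,"dx":0.4,"dy":0,"dz":0,"ax":0,"ay":0,"az":0},{"hand":0.05,"dx":0,"dy":0,"dz":0,"ax":0,"ay":0,"az":0},{"hand":0.05,"dx":0,"dy":0,"dz":0,"ax":0,"ay":0,"az":0},{"hand":0.05,"dx":0,"dy":0,"dz":0,"ax":0,"ay":0,"az":0},{"hand":0.05,"dx":0,"dy":0,"dz":0,"ax":0,"ay":0,"az":0}]}}

```text
time_s: 38.92
position: [0.5519, 0.0431, 0.0215]
tool_rot: [[0.064, 0.002, 0.998], [-0.998, 0.001, 0.064], [-0.0, -1.0, 0.002]]
ft_force: [0.2, 2.4, 6.3]
grip_width: 0.0124
```

Emit:
{"name": "jog_arm", "arguments": {"rows": [{"hand":0.35,"dx":0,"dy":0,"dz":0,"ax":0,"ay":0,"az":0},{"hand":0.35,"dx":0,"dy":0,"dz":0,"ax":0,"ay":0,"az":0},{"hand":0.35,"dx":0,"dy":0,"dz":0,"ax":0,"ay":0,"az":0},{"hand":0.35,"dx":0,"dy":0,"dz":0,"ax":0,"ay":0,"az":0},{"hand":0.35,"dx":0,"dy":0,"dz":0,"ax":0,"ay":0,"az":0}]}}

```text
time_s: 39.33
position: [0.5514, 0.0427, 0.0206]
tool_rot: [[0.064, -0.0, 0.998], [-0.998, 0.0, 0.064], [-0.0, -1.0, -0.0]]
ft_force: [0.5, -0.2, -0.3]
grip_width: 0.0299
```

```bash
python3 rf.py; python3 -c "
from h import *
im,s=save('wrist','w30')"
```

```text
grip in rack [0.0003 0.1847] z 0.020579182288602973 yaw rel rack -0.04861630499719949 w 0.02986131987382961 f [ 0.468  -0.2032 -0.3316] t 39.3333
```

View pics/w30.png

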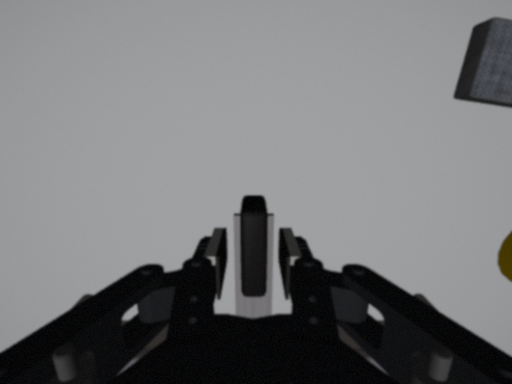

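Fingers are clear of the bar. Lift straight up, then back away to the left.

Emit:
{"name": "jog_arm", "arguments": {"rows": [{"hand":0.35,"dx":0,"dy":-1,"dz":0,"ax":0,"ay":0,"az":0},{"hand":0.35,"dx":0,"dy":-2,"dz":0,"ax":0,"ay":0,"az":0},{"hand":0.35,"dx":0,"dy":-3,"dz":0,"ax":0,"ay":0,"az":0},{"hand":0.35,"dx":0,"dy":-4,"dz":0,"ax":0,"ay":0,"az":0},{"hand":0.35,"dx":0,"dy":-4,"dz":0,"ax":0,"ay":0,"az":0}]}}

```text
time_s: 39.8
position: [0.5508, 0.0428, 0.1627]
tool_rot: [[0.064, -0.001, 0.998], [-0.998, 0.0, 0.064], [-0.0, -1.0, -0.001]]
ft_force: [0.9, -0.9, -0.8]
grip_width: 0.03
```

Emit:
{"name": "jog_arm", "arguments": {"rows": [{"hand":0.35,"dx":-2,"dy":-4,"dz":0,"ax":0,"ay":0,"az":0},{"hand":0.35,"dx":-4,"dy":-2,"dz":-1,"ax":0,"ay":0,"az":0},{"hand":0.35,"dx":-4,"dy":0,"dz":-2,"ax":0,"ay":0,"az":0},{"hand":0.35,"dx":-4,"dy":0,"dz":-2,"ax":0,"ay":0,"az":0},{"hand":0.35,"dx":-2,"dy":0,"dz":-2,"ax":0,"ay":0,"az":0}]}}

```text
time_s: 40.22
position: [0.4742, 0.1904, 0.2173]
tool_rot: [[0.065, 0.001, 0.998], [-0.998, 0.001, 0.065], [-0.001, -1.0, 0.001]]
ft_force: [-0.2, 0.5, -1.2]
grip_width: 0.0298
```

Emit:
{"name": "jog_arm", "arguments": {"rows": [{"hand":0.35,"dx":0,"dy":0,"dz":0,"ax":0,"ay":0,"az":0},{"hand":0.35,"dx":0,"dy":0,"dz":0,"ax":0,"ay":0,"az":0},{"hand":0.35,"dx":0,"dy":0,"dz":0,"ax":0,"ay":0,"az":0},{"hand":0.35,"dx":0,"dy":0,"dz":0,"ax":0,"ay":0,"az":0},{"hand":0.35,"dx":0,"dy":0,"dz":0,"ax":0,"ay":0,"az":0}]}}

```text
time_s: 40.63
position: [0.4764, 0.1869, 0.2162]
tool_rot: [[0.062, -0.0, 0.998], [-0.998, -0.0, 0.062], [0.0, -1.0, -0.0]]
ft_force: [-0.2, 0.5, -0.8]
grip_width: 0.0299
```

```bash
python3 rf.py; python3 -c "
from h import *
im,s=save('wrist','w31')
im,s=save('top','t31');im=cv2.imread('pics/t31.png'); c=cv2.resize(im[120:240,160:360],None,fx=4,fy=4,interpolation=cv2.INTER_CUBIC); cv2.imwrite('pics/t31c.png',c)
im,s=save('scene','s31');im=cv2.imread('pics/s31.png'); c=cv2.resize(im[120:300,130:410],None,fx=2.8,fy=2.8,interpolation=cv2.INTER_CUBIC); cv2.imwrite('pics/s31c.png',c)"
```

```text
grip in rack [-0.0652  0.3335] z 0.21615774908430715 yaw rel rack -0.13314724701794045 w 0.02986736395130125 f [-0.2023  0.4793 -0.8409] t 40.6333
```

View pics/s31c.png

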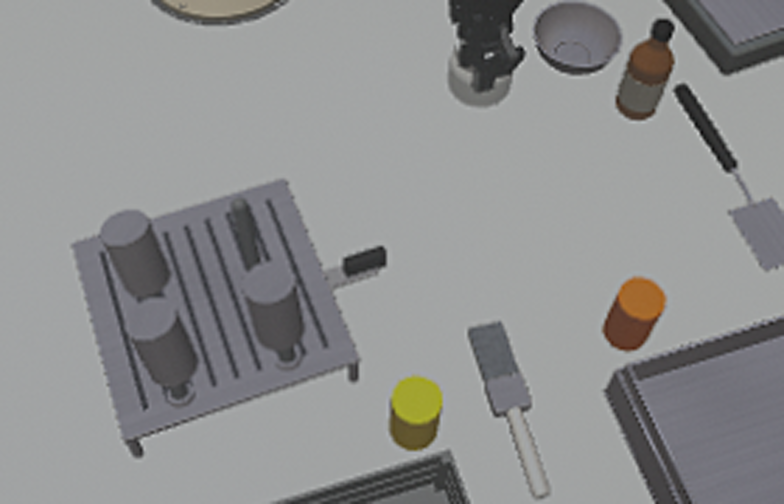

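View pics/t31c.png

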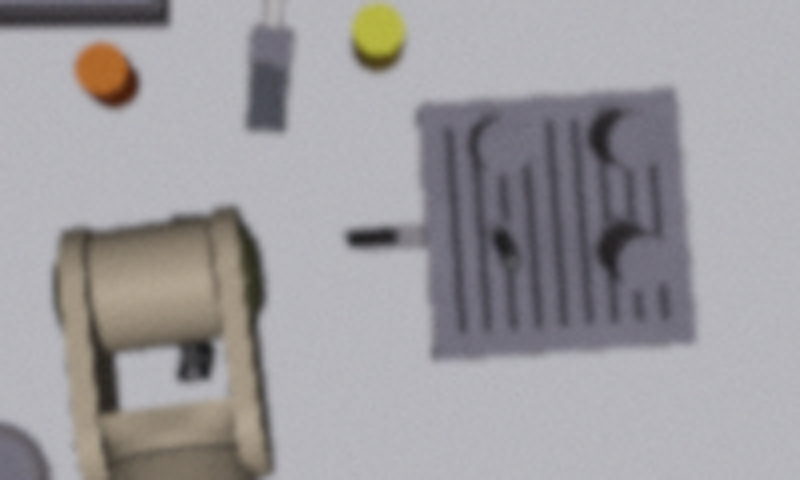

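View pics/t31.png

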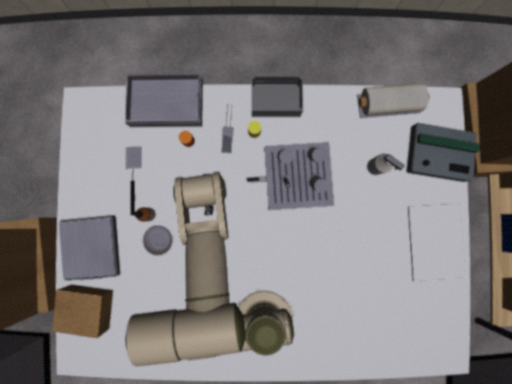

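```bash
python3 - <<'E'
from h import *
o=np.array([.563,-.1417]);a=np.radians(3.7);Rr=np.array([[np.cos(a),-np.sin(a)],[np.sin(a),np.cos(a)]])
P=onplane('top',np.array([(347,238),(397,237)])/4+[160,120],.042)[:,:2];print((P-o)@Rr)
print(status.observe()['q'])
E
```

```text
[[-0.0022  0.2072]
 [-0.0044  0.1586]]
[ 8.1811 18.6657 81.8695 -0.001  79.4815  4.5877]
```

Emit:
{"name": "jog_arm", "arguments": {"rows": [{"hand":0.35,"dx":0,"dy":0,"dz":0,"ax":0,"ay":0,"az":0},{"hand":0.35,"dx":0,"dy":0,"dz":0,"ax":0,"ay":0,"az":0},{"hand":0.35,"dx":0,"dy":0,"dz":0,"ax":0,"ay":0,"az":0},{"hand":0.35,"dx":0,"dy":0,"dz":0,"ax":0,"ay":0,"az":0},{"hand":0.35,"dx":0,"dy":0,"dz":0,"ax":0,"ay":0,"az":0}]}}

```text
time_s: 41.2
position: [0.4757, 0.1877, 0.2162]
tool_rot: [[0.064, -0.0, 0.998], [-0.998, 0.0, 0.064], [-0.0, -1.0, -0.0]]
ft_force: [0.1, -1.3, -0.5]
grip_width: 0.0298
```

```bash
python3 -c "
from h import *
im,s=save('scene','s32')
a=np.load('pics/s31.npz')['im'].astype(int);d=np.abs(a-im.astype(int)).max(2);print((d[120:300,130:280]>40).sum())"
```

```text
0
```

```bash
python3 -c "
from rig import job
print(job.close_job())"
```

```text
the job is handed in; nothing more can be done
None
```

The job is done and handed in at about 41 s of the 210 s allowed; no verdict came back.

- **Cups:** three cups were in the tray. I hung them on peg4, peg3 and peg1. Each was lowered along the peg's lean until the wrist force showed contact, about 20–36 N in all, then backed off slightly and released. The pictures show all three hanging, and they were still in place at the end.
- **Lid:** I found only one lid. It was lifted by its knob and lies flat, knob up, in the tray. Once the tray is under the deck the lid can't be seen properly. It was flat in the last views before the basin covered it.
- **Tray:** I squared the tray up to the rack by its handle and slid it in, with no jump in force along the way (under about 12 N). From above, the handle bar's centre is 183 mm out along the rack. That puts the tray's centre about 3 mm from the rack's origin in y and about 3 mm in x, so the whole basin is under the deck.
- **Bystanders:** I never touched the other things on the table, and they look unmoved in the pictures.

In the final half-second comparison nothing in the rack area had changed. I saw no sign that the tray or lid had been knocked, and no check failed. The only disagreements were a few millimetres between cameras: tray edges measured 2–3% short, and contact with the pegs came about 2 mm earlier than expected.

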